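# Hang the loop scraper in the low tool locker

## Robot

A 6-joint arm with a two-finger parallel gripper is mounted at the origin on the work surface. World frame = base frame: x ahead of the robot, y to its left, z up, the work surface at z = 0. Lengths are in m, angles in rad, forces in N, time in s.
With the tool pointing down it reaches from about 0.3 to 0.85 m from the base axis. Payload 4.2 kg.
Tool frame: the origin (TCP) lies at the very end of the fingers, on their centre line; the grasp point (between the pads) lies 19 mm behind it (tcp_to_grasp is the distance from the TCP to the grasp point, in m); z points along the fingers, y is the direction in which the jaws open and shut (so a half turn about z gives the same grasp; the last joint's range is limited). The gripper opens to 91 mm and grips with 3 to 60 N. Pads are 32 mm wide; open, the fingers measure 118 mm over their backs; the gripper's body (76 mm by 178 mm) begins 60 mm behind the grasp point.
Start: joints at [-1.171, 0.32, 1.565, -0, 1.257, -0.02], TCP at [0.234, -0.525, 0.178] pointing down, gripper open.
Joint ranges: [-3.11, 3.11], [-0.84, 2.01], [0.21, 2.61], [-1.34, 4.49], [0.05, 2.63], [-2.56, 2.56]. Speed limits (rad/s): [2.57, 2.57, 3.14, 3.14, 3.14, 3.14].

## Interface

Orientations are given as a unit quaternion [x, y, z, w].
In Python, from rig import * gives the robot as it stands.
- The arm moves only by the tool drive_tool, never from a script. Its argument "plan" is one flat list of numbers, 7 for each row, row after row: the shift along the tool's x, y, z in cm, then the turn, a rotation vector about the tool's x, y, z in rad, then the finger opening in cm, from 0 to 9.12. A call has 1 to 8 rows; each row is the pose to reach, as a shift and turn from the pose measured when the call began, along the tool's axes at that moment; what a row does not reach only later rows make up. A row lasts 1/8 s, in which the tool goes at most 62.5 mm and 10.7 degrees, less where a joint would pass 70% of its speed; a pose out of reach is approached as far as the arm can. A call with a gripper value outside its range is refused whole. The fingers move at their own pace and stop on an object; the grip force is fixed at half the most. Time passes only in rows, so rows that repeat a pose let the fingers close. It gives the time, the measured TCP pose, the force and the opening at its end, in the units of the state.
- get_obs(): the state, without advancing time (a new reading comes with each control period).
- grab_frame(name): name is "scene" or "top" or "wrist"; returns (picture, depth): 480x640x3 uint8, red, green, blue; 480x640 float32, m along the optical axis (not along the pixel's ray), 0 where there is no reading.
- calibration(name): a dict with "camera_matrix" (3x3 intrinsics, pixels), "rvec" (rotation vector, rad) and "tvec" (3), from world to camera coordinates, as OpenCV has them. Camera axes: x right, y down, z forward; pixel columns grow to the right and rows downward; lengths in m; the calibration is good to about 2 mm. A picture is of the moment at which its call begins: read the wrist's pose just before it. calibration takes no time and is no camera call; for the wrist camera it gives the pose at the moment of the call.
- close_job(): hands the job in, once; it reports no verdict.
Trained networks look in the newest picture that a camera, given by its name, has taken for a name from the list of things; names that differ only in an ending like _2 or _b are one class to them, and where a whole thing is asked for, a point or a joint stands for the part that bears it (a point fixed in the world has none). Each returns a list of dicts, best first, with "score" (0 to 1); they miss things now and then, are a little off and sometimes report something else, mostly with a low value. They report only what shows in the picture. A call takes as long as a camera call. They do not tell look-alikes from the thing itself.
- recognise(name, camera): "at" ([column, row] as shares, 0 to 1, of the picture: columns of its width, rows of its height, amid what is visible of it).
- trace(name, camera): "mask" (480x640 bool, what is visible of it) and "at" ([column, row] as shares, 0 to 1, of the picture: columns of its width, rows of its height, amid what is visible of it).
- pinpoint(name, camera): "at" ([column, row] as shares, 0 to 1, of the picture: columns of its width, rows of its height: a listed point, or the origin of a listed thing).
The state is a dict: "clock": time; "q": joint angles; "joint_velocities": joint speeds; "joint_torque": joint torques, N m; "eef_pos": TCP position; "eef_rot": TCP orientation; "contact_force": force on the tool from outside, world axes, zero at the start; "moment": the same for the moment, N m; "finger_gap": opening from 0.0 (shut) to 1.0 (fully open).
Only numpy, scipy, OpenCV 4.12 (cv2) and the standard library are available. Lean on these libraries where they do the work, as an engineer would, in place of code of your own. Each camera call takes 0.05 s, during which the arm holds its last target.

## Task

Put the loop scraper away: reach its wire loop in under the front lip of the low clear-sided locker, tip it up over the red sprung hook at the back, and lower it until the hook carries it. Still holding the handle, draw it gently back towards the open front so that the hook gives about a centimetre against its spring, to be sure that it is caught; then ease off, let it down gently and leave it hanging freely from the hook, with the locker and everything else on the table undisturbed.

Things in the scene. Friction and masses are not known exactly. Their poses are not given: they have to be found in the camera images.
- scraper: Loop scraper, 173 mm long, 85 to 155 g, lying flat: pale wooden handle 24 mm wide (y), 22 mm thick (z), blue band near the butt; brass ferrule; rigid steel wire loop. Origin: underside of the handle, 25 mm from the butt, a good place to grip across the width; x runs along it to the loop, z up. Handle spans x -25 to 77 mm, ferrule to 92, loop to 147.5; mid-plane z = 11 mm.
- loop_bar (a point): Centre of the straight end bar of the scraper's loop (5 mm wire, bar 44 mm long), at x = 145, z = 11 mm of the scraper. The loop is open inside from x = 95 to 142 mm, 39 mm wide near the bar and narrowing towards the ferrule. This bar has to hang in the hook. Axes as the scraper's.
- locker: Low tool locker, fixed: green frame, clear roof and sides, 300 mm wide (y), 165 deep (x), 298 high. Origin: on the table, in the middle of its open front; x points into it, z up. Floor 8 mm high, roof underside z = 285 mm. Clear hook rail across the back, x = 159 to 165, z = 245 to 285 mm; back open below it. Two small fixed tools hang at y = +95 and -95 mm; a small jar stands inside to the right.
- lip (a point): Middle of the lower edge of the locker's green front lip: 6 mm thick (locker x 0 to 6 mm), hanging from the roof's front edge down to z = 225 mm; the front is open below it. Axes as the locker's.
- hook_place (a point): Where the end of the red hook's shank stands when set midway: x = 75, y = 0, z = 200 mm of the locker. The true hook is not measured: it may be up to 12 mm nearer or deeper and 6 mm higher or lower. It is 6 mm wire: a level shank from the back rail to this point, then turned up, its tip 2 mm nearer the front and the tip's top 23 mm above the shank's centreline. Axes as the locker's.
- bumper (a point): Middle of a fixed black rubber rail, 12 mm round, running across the locker from side to side at x = 112, z = 75 mm of the locker; it stops a hung tool from swinging back. Axes as the locker's.
- hook (a joint): How far the red hook is drawn from rest towards the open front, in m: 0 at rest, at most 0.022. A spring resists: about 3 N to start it moving and 0.6 N more for each mm, so 9 N at the 0.010 wanted; 0.015 overstrains it. It springs back when let go. The hook does not give in other directions.
- flask: Green drinking bottle, 68 mm across, 200 mm high, standing on the table. Origin under its centre. Leave alone.
- cup: White plastic cup, 76 mm across, 90 mm high. Origin under its centre. Leave alone.
- black_jug: Black round jug, 140 mm across, 125 mm high. Origin under its centre. Leave alone.
- finds_tray: Blue open tray, 240 by 170 mm, 50 mm high. Origin under its centre. Leave alone.
- pot_base: Terracotta pot base, 90 mm across, 30 mm high. Origin under its centre. Leave alone.
- sherd_a: Terracotta sherd, 45 by 32 by 9 mm, flat on the table. Leave alone.
- sherd_b: Bluish sherd, 38 by 30 by 8 mm, flat on the table. Leave alone.
- tin: Small amber jar, 44 mm across, 50 mm high, on the floor of the locker near one side. Origin under its centre. Leave alone.
Not all that is in view belongs to the job. Of the things that look like the scraper, the middle-sized one is meant.

How it is judged:
On the way:
1. the scraper, its loop on the hook, is drawn back so that the hook gives at least 6 mm, for 0.3 s (value of joint hook above 0.006 m and contact force between scraper and locker above 3 N and contact force between scraper and the fingers above 1 N and x of loop_bar in the frame of locker above 0.045 m), for 0.3 s.
At the end, for the whole second after the job is handed in: The scraper hangs nearly still (under 0.08 m/s) on the red hook, loop up, within 0.3 rad of vertical, the loop's bar 60 to 160 mm behind the locker's front, within 25 mm of its middle, 192 to 225 mm above the table; the hook is back within 2 mm of rest (x of loop_bar in the frame of locker between 0.06 and 0.16 m and y of loop_bar in the frame of locker between -0.025 and 0.025 m and height (world z) of loop_bar between 0.192 and 0.225 m and angle between scraper's own x axis and vertical below 0.3 rad and linear speed of scraper below 0.08 m/s and value of joint hook below 0.002 m); the robot touches nothing.
It fails at once if the hook is drawn out by more than 15 mm (value of joint hook above 0.015 m).
It fails at once if the scraper presses or strikes the locker or its hook with more than 20 N (contact force between scraper and locker above 20 N).
It fails at once if the robot leans on the locker or hook with more than 8 N (contact force between any of the arm, the fingers and locker above 8 N).
It fails at once if a bystander is moved by more than 30 mm (distance of any of flask, cup, black_jug, finds_tray, pot_base, sherd_a, sherd_b, tin from where it was at the start of the episode above 0.03 m).
It also fails if it takes over 72 s, if anything falls off the work surface, if the arm or the gripper's body presses on something with over 40 N, if the wrist force passes 120 N, or if a joint passes its speed limit or range.

## Working session

There is one attempt and no reset: what is moved stays moved. The work goes in short steps, Python scripts to look and compute and a tool call to move; the robot and the scene stay as the last step left them, time stands still between calls to the robot, and variables do not carry over. Pictures are saved under pics/ and viewed, and the job is handed in when it is done.

Besides the shell and the picture viewer there is one more tool, called after "Request:" as a command line: name --argument value ..., lists and objects as JSON in quotes. drive_tool: Moves the arm, as the interface text tells. Its arguments: {"type":"object","properties":{"plan":{"type":"array"}},"required":["plan"]}

```bash
ls; mkdir -p pics
cat > h.py <<'E'
from rig import *
import numpy as np, cv2
from scipy.spatial.transform import Rotation as R
def cal(n):
    c=calibration(n); K=np.array(c["camera_matrix"],float); Rm=cv2.Rodrigues(np.array(c["rvec"],float))[0]; t=np.array(c["tvec"],float).ravel()
    return K,Rm,t
def unproj(c,u,v,d):
    K,Rm,t=c
    p=np.stack([(u-K[0,2])/K[0,0]*d,(v-K[1,2])/K[1,1]*d,d*np.ones_like(np.asarray(u,float))],-1)
    return (p-t)@Rm
def proj(c,P):
    K,Rm,t=c
    q=np.atleast_2d(P)@Rm.T+t
    q=q@K.T
    return q[:,:2]/q[:,2:]
def ray_plane(c,u,v,z):
    a=unproj(c,u,v,0.0); b=unproj(c,u,v,1.0); s=(z-a[...,2])/(b[...,2]-a[...,2]); return a+(b-a)*s[...,None] if np.ndim(s) else a+(b-a)*s
E
python3 - <<'E'
from h import *
print(get_obs())
for n in ["scene","top","wrist"]:
    im,d=grab_frame(n); cv2.imwrite(f"pics/{n}0.png",im[:,:,::-1]); np.save(f"pics/{n}0_d.npy",d)
    c=cal(n); print(n,c[0].round(1).tolist(),"campos",(-c[1].T@c[2]).round(3))
E
```

```text
pics
{'clock': 0.0, 'q': array([-1.17098643e+00,  3.20310387e-01,  1.56566465e+00, -2.11034578e-05,
        1.25741144e+00, -2.00204803e-02]), 'joint_velocities': array([-0.00131181, -0.0007576 ,  0.00037227,  0.00013209, -0.00108731,
        0.00116359]), 'joint_torque': array([ 9.48464840e-04, -4.12458730e+01, -2.31972027e+01,  7.31080910e-02,
        4.56232333e-02, -1.66141681e-04]), 'eef_pos': array([ 0.23413488, -0.52454937,  0.17751531]), 'eef_rot': array([ 9.78047518e-01,  2.08380055e-01, -1.79151419e-04, -8.78894270e-04]), 'contact_force': array([0.00507265, 0.48218464, 0.42168825]), 'moment': array([0.01437547, 0.01475939, 0.0437765 ]), 'finger_gap': 0.9968712224639629}
scene [[539.3, 0.0, 320.7], [0.0, 539.3, 252.5], [0.0, 0.0, 1.0]] campos [1.52  0.221 0.985]
top [[573.4, 0.0, 311.6], [0.0, 573.4, 248.7], [0.0, 0.0, 1.0]] campos [ 0.367 -0.072  1.539]
wrist [[359.1, 0.0, 324.0], [0.0, 359.1, 240.8], [0.0, 0.0, 1.0]] campos [ 0.31  -0.491  0.383]
```

View pics/scene0.png

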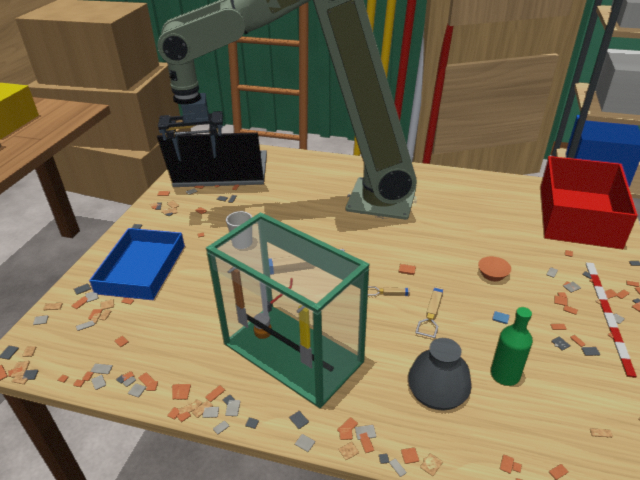

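View pics/top0.png

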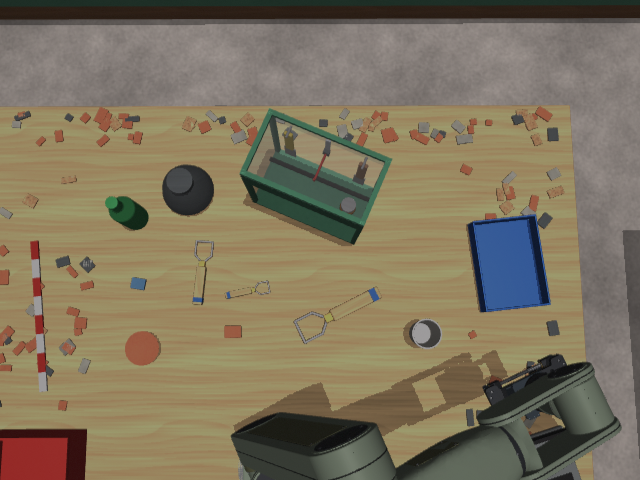

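View pics/wrist0.png

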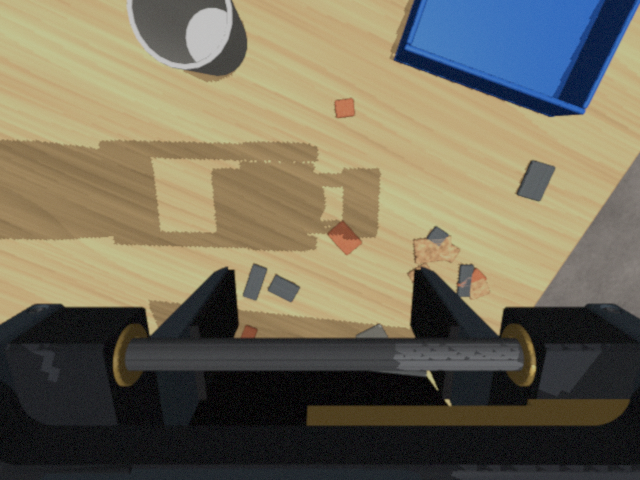

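Run:
```python
import cv2
t=cv2.imread("pics/top0.png"); s=cv2.imread("pics/scene0.png")
cv2.imwrite("pics/zt.png",cv2.resize(t[100:260,230:400],None,fx=4.5,fy=3.75*1.2 if 0 else 3.7,interpolation=cv2.INTER_CUBIC))
cv2.imwrite("pics/zs.png",cv2.resize(s[210:410,200:380],None,fx=3,fy=3,interpolation=cv2.INTER_CUBIC))
cv2.imwrite("pics/zc.png",cv2.resize(t[230:350,180:390],None,fx=3.8,fy=3.8,interpolation=cv2.INTER_CUBIC))
```

```text
(no output)
```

View pics/zt.png

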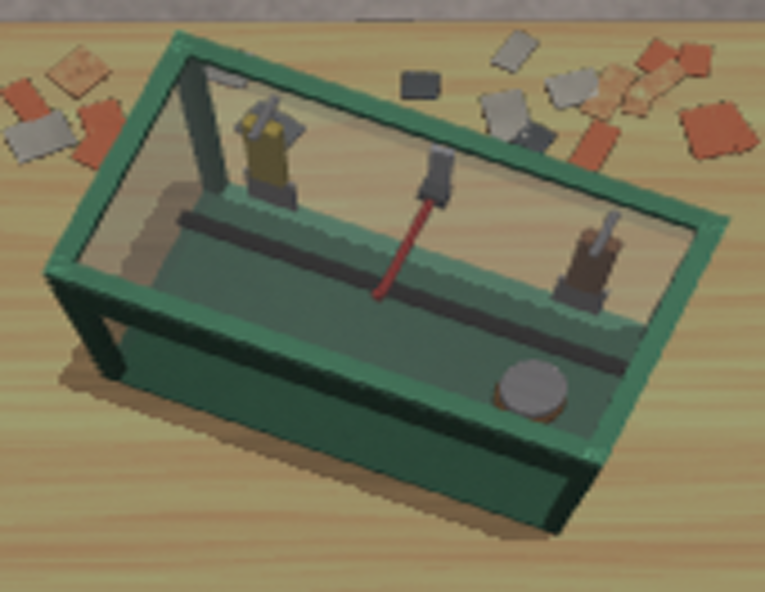

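View pics/zs.png

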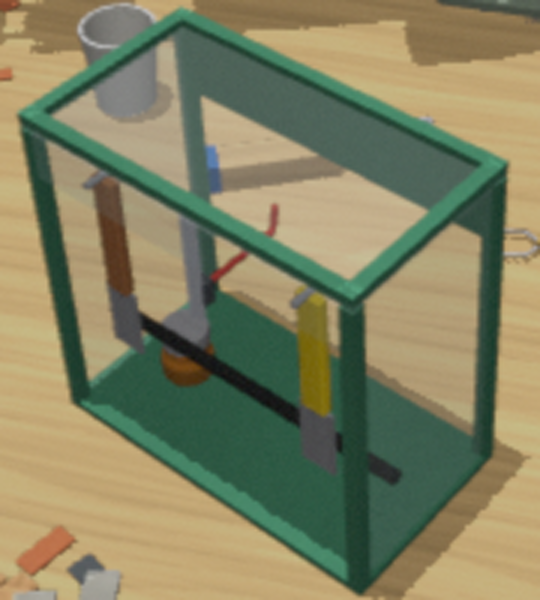

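View pics/zc.png

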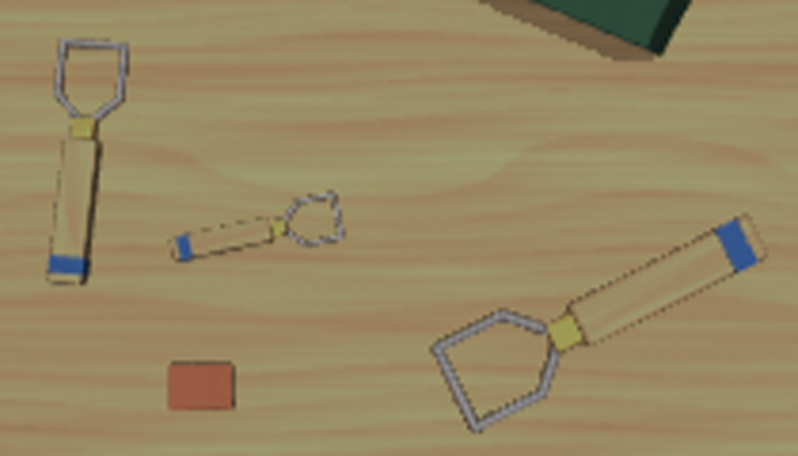

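```bash
cat > fit.py <<'E'
from h import *
from scipy.optimize import least_squares
H=.298
obs=[("top",(0,.15,H),(240.4,173)),("top",(0,-.15,H),(362.9,224.3)),("top",(.165,.15,H),(270,108.6)),("top",(.165,-.15,H),(391.8,158.9)),
("top",(0,-.15,0),(354,244)),
("scene",(.165,.15,H),(316.7,311)),("scene",(.165,-.15,H),(207.3,248.3)),("scene",(0,-.15,H),(260.7,214)),("scene",(0,.15,H),(369,264.3)),
("scene",(.165,.15,0),(320.7,407.3)),("scene",(.165,-.15,0),(225,344.3)),("scene",(0,.15,0),(364,362.7))]
C={n:cal(n) for n in("top","scene")}
def T(p,P):
    c,s=np.cos(p[2]),np.sin(p[2]); return np.array([p[0]+c*P[0]-s*P[1],p[1]+s*P[0]+c*P[1],P[2]])
f=lambda p:np.concatenate([proj(C[n],T(p,P))[0]-np.array(o) for n,P,o in obs])
r=least_squares(f,[.55,.05,-.43],loss="soft_l1"); p=r.x
print("locker",p.round(4),np.degrees(p[2])); print(r.fun.reshape(-1,2).round(1).tolist() if 0 else f(p).reshape(-1,2).round(1).tolist())
# hook: end bend & tip  triangulate
def tri(a,b):
    g=lambda P:np.concatenate([proj(C["top"],P)[0]-a,proj(C["scene"],P)[0]-b])
    s=least_squares(g,[.6,.05,.2]); return s.x,s.fun
def inv(p,P):
    c,s=np.cos(p[2]),np.sin(p[2]); d=P-np.array([p[0],p[1],0]); return np.array([c*d[0]+s*d[1],-s*d[0]+c*d[1],d[2]])
E
cat > f2.py <<'E'
from fit import *
for a,b in [((314,179.7),(291.7,279))]:
    X,e=tri(np.array(a),np.array(b)); print("tip",X.round(4),inv(p,X).round(4),e.round(2))
for dx in(-.012,0,.012):
  for dz in (-.006,0,.006):
    P=T(p,(.075+dx,0,.2+dz)); Q=T(p,(.073+dx,0,.223+dz)); print(dx,dz,[proj(C[n],z)[0].round(1).tolist() for n in C for z in (P,Q)])
for n in C:
    im,d=grab_frame(n)
    r=pinpoint("scraper",n)
    for k in r: print(n,"origin",k["score"],np.array(k["at"])*[640,480])
    for k in pinpoint("loop_bar",n): print(n,"bar",k["score"],np.array(k["at"])*[640,480])
    for k in pinpoint("hook_place",n): print(n,"hp",k["score"],np.array(k["at"])*[640,480], proj(C[n],T(p,(.075,0,.2))))
    for k in pinpoint("locker",n): print(n,"locker",k["score"],np.array(k["at"])*[640,480], proj(C[n],T(p,(0,0,0))))
    for k in pinpoint("lip",n): print(n,"lip",k["score"],np.array(k["at"])*[640,480], proj(C[n],T(p,(0,0,.225))))
E
python3 f2.py
```

```text
locker [ 0.6408 -0.051  -0.4112] -23.558354995244247
[[-1.1, -0.4], [0.9, 1.4], [-0.5, -1.3], [0.6, -0.2], [-0.3, 0.4], [0.7, -0.7], [-1.6, -0.5], [0.0, -1.6], [0.7, -0.2], [-0.5, 2.4], [-1.0, 0.3], [0.6, -0.3]]
tip [ 0.703  -0.0798  0.2247] [ 0.0686 -0.0014  0.2247] [-0.1   0.03 -0.1  -0.  ]
-0.012 -0.006 [[312.4, 184.8], [312.0, 183.2], [294.5, 288.5], [294.6, 280.1]]
-0.012 0 [[312.4, 184.2], [312.1, 182.6], [294.4, 286.5], [294.5, 278.0]]
-0.012 0.006 [[312.4, 183.6], [312.1, 181.9], [294.2, 284.4], [294.3, 275.9]]
0 -0.006 [[314.3, 180.3], [314.1, 178.6], [290.8, 291.5], [290.9, 283.1]]
0 0 [[314.4, 179.7], [314.1, 178.0], [290.7, 289.5], [290.8, 281.0]]
0 0.006 [[314.4, 179.0], [314.1, 177.3], [290.6, 287.4], [290.6, 278.9]]
0.012 -0.006 [[316.3, 175.8], [316.1, 174.1], [287.2, 294.5], [287.2, 286.0]]
0.012 0 [[316.4, 175.2], [316.1, 173.4], [287.0, 292.4], [287.0, 283.9]]
0.012 0.006 [[316.4, 174.5], [316.1, 172.8], [286.8, 290.4], [286.9, 281.8]]
top origin 0.92 [365.632 295.488]
top origin 0.7 [196.48  297.312]
top origin 0.7 [231.488 292.08 ]
top origin 0.4 [188.48  189.888]
top bar 0.81 [300.416 332.112]
top bar 0.7 [201.28  240.192]
top bar 0.51 [267.072 284.688]
top locker 0.7 [302.72  224.016] [[302.96947644 222.66047588]]
top lip 0.67 [299.392 203.808] [[301.65512216 205.74635246]]
scene origin 0.91 [437.376 300.624]
scene origin 0.8 [402.624 293.616]
scene origin 0.74 [498.304 317.424]
scene origin 0.51 [311.872 331.68 ]
scene bar 0.68 [424.512 332.304]
scene bar 0.5 [364.8   290.112]
scene locker 0.6 [313.408 334.08 ] [[314.87122198 333.14763054]]
scene locker 0.49 [141.504 268.896] [[314.87122198 333.14763054]]
```

Run:
```python
from fit import *
im=cv2.imread("pics/top0.png")
c=C["top"]
for z in(.022,): print("butt",ray_plane(c,197.9,304.5,z).round(4))
print("bar",ray_plane(c,204.7,241,.0135).round(4))
print("net origin",ray_plane(c,196.48,297.3,.0).round(4), "bar",ray_plane(c,201.28,240.2,.011).round(4))
grab_frame("top")
for k in trace("scraper","top"):
    m=k["mask"]; v,u=np.nonzero(m); print(k["score"],u.mean(),v.mean(),m.sum())
    if 180<u.mean()<215 and v.mean()>235:
        P=ray_plane(c,u.astype(float),v.astype(float),.02)[:,:2]; mu=P.mean(0); w,V=np.linalg.eigh(np.cov(P.T)); a=V[:,1]*np.sign(V[0,1]); s=(P-mu)@a
        print("mean",mu,"axis",a,np.arctan2(a[1],a[0]),s.min(),s.max())
for n,px,z in [("jug",(188,190),.06),("flask",(134,215),.1),("tin",(348.4,204.9),.05),("cup",(426,334),.05),("pot",(143,348),.02),("sherd_a",(233,331),.009),("sherd_b",(138,284),.008)]:
    X=ray_plane(c,*map(float,px),z); print(n,X.round(3),inv(p,X).round(3))
```

```text
locker [ 0.6408 -0.051  -0.4112] -23.558354995244247
[[-1.1, -0.4], [0.9, 1.4], [-0.5, -1.3], [0.6, -0.2], [-0.3, 0.4], [0.7, -0.7], [-1.6, -0.5], [0.0, -1.6], [0.7, -0.2], [-0.5, 2.4], [-1.0, 0.3], [0.6, -0.3]]
butt [0.4185 0.2254 0.022 ]
bar [0.5887 0.2129 0.0135]
net origin [0.4385 0.234  0.    ] bar [0.5913 0.2226 0.011 ]
0.94 342.12108980827446 310.2209889001009 991
0.83 200.32209737827716 276.3052434456929 534
mean [0.49330006 0.22112826] axis [ 0.99512122 -0.09865983] -0.09882058824081236 -0.07425653452937807 0.09695117124535232
0.49 238.10555555555555 292.3777777777778 180
jug [0.718 0.251 0.06 ] [-0.05   0.308  0.06 ]
flask [0.643 0.379 0.1  ] [-0.169  0.395  0.1  ]
tin [ 0.679 -0.172  0.05 ] [ 0.084 -0.095  0.05 ]
cup [ 0.341 -0.368  0.05 ] [-0.148 -0.41   0.05 ]
pot [0.306 0.366 0.02 ] [-0.474  0.249  0.02 ]
sherd_a [0.349 0.134 0.009] [-0.341  0.053  0.009]
sherd_b [0.474 0.389 0.008] [-0.329  0.337  0.008]
```

```bash
cat > mv.py <<'E'
from h import *
def pose():
    o=get_obs(); return np.array(o["eef_pos"]),R.from_quat(o["eef_rot"]),o
def log(o):
    with open("log.txt","a") as f: f.write(repr([list(map(float,o["q"])),list(map(float,o["eef_pos"])),list(map(float,o["eef_rot"]))])+"\n")
def down(h):  # tool pointing down, tool x heading h
    return R.from_matrix(np.array([[np.cos(h),np.sin(h),0],[np.sin(h),-np.cos(h),0],[0,0,-1.]]).T.T if 0 else np.column_stack([[np.cos(h),np.sin(h),0],[np.sin(h),-np.cos(h),0],[0,0,-1.]]))
def rows(pt,Rt,n=None,m=8,g=9.12,step=.06,ang=10.):
    p0,R0,o=pose(); log(o)
    d=R0.inv().apply(np.array(pt)-p0); w=(R0.inv()*Rt).as_rotvec()
    need=max(np.linalg.norm(d)/step,np.degrees(np.linalg.norm(w))/ang); n=n or max(1,int(np.ceil(need)))
    print("clock",o["clock"],"need rows",round(need,2),"n",n,"d",d.round(4),"w",w.round(3))
    out=[]
    for i in range(1,min(n,m)+1):
        a=min(1,i/n); out+= [round(x,2) for x in (d*100*a)]+[round(x,3) for x in w*a]+[g]
    print(out)
E
python3 - <<'E'
from mv import *
rows([.42,.223,.2],down(-.09))
E
```

```text
clock 0.85 need rows 12.85 n 13 d [ 0.4744 -0.6075 -0.0217] w [ 0.   -0.    0.51]
[np.float64(3.65), np.float64(-4.67), np.float64(-0.17), np.float64(0.0), np.float64(-0.0), np.float64(0.039), 9.12, np.float64(7.3), np.float64(-9.35), np.float64(-0.33), np.float64(0.0), np.float64(-0.0), np.float64(0.078), 9.12, np.float64(10.95), np.float64(-14.02), np.float64(-0.5), np.float64(0.0), np.float64(-0.0), np.float64(0.118), 9.12, np.float64(14.6), np.float64(-18.69), np.float64(-0.67), np.float64(0.0), np.float64(-0.0), np.float64(0.157), 9.12, np.float64(18.25), np.float64(-23.37), np.float64(-0.83), np.float64(0.0), np.float64(-0.0), np.float64(0.196), 9.12, np.float64(21.9), np.float64(-28.04), np.float64(-1.0), np.float64(0.0), np.float64(-0.0), np.float64(0.235), 9.12, np.float64(25.54), np.float64(-32.71), np.float64(-1.17), np.float64(0.0), np.float64(-0.0), np.float64(0.275), 9.12, np.float64(29.19), np.float64(-37.38), np.float64(-1.34), np.float64(0.0), np.float64(-0.0), np.float64(0.314), 9.12]
```

Request:
drive_tool --plan '[3.65,-4.67,-0.2,0,0,0.04,9.12,7.3,-9.35,-0.4,0,0,0.08,9.12,10.95,-14,-0.6,0,0,0.12,9.12,14.6,-18.7,-0.8,0,0,0.16,9.12,18.25,-23.4,-1,0,0,0.2,9.12,21.9,-28,-1.2,0,0,0.24,9.12]'

```text
clock: 1.6
eef_pos: [0.3205, -0.1784, 0.1907]
eef_rot: [0.996, 0.089, 0.001, 0.0]
contact_force: [1.3, -0.5, 0.3]
finger_gap: 1.001
```

```bash
sed -i 's/round(x,2)/round(float(x),2)/;s/round(x,3)/round(float(x),3)/' mv.py
python3 - <<'E'
from mv import *
print(get_obs()["q"])
rows([.42,.223,.2],down(-.09))
E
```

```text
[-5.39624807e-01 -2.63294687e-02  1.95558034e+00  2.33165870e-04
  1.21087898e+00  8.53394542e-01]
clock 1.6 need rows 6.89 n 7 d [ 0.1689 -0.3775 -0.0094] w [ 0.001 -0.001  0.268]
[2.41, -5.39, -0.13, 0.0, -0.0, 0.038, 9.12, 4.83, -10.79, -0.27, 0.0, -0.0, 0.076, 9.12, 7.24, -16.18, -0.4, 0.0, -0.001, 0.115, 9.12, 9.65, -21.57, -0.53, 0.0, -0.001, 0.153, 9.12, 12.07, -26.97, -0.67, 0.0, -0.001, 0.191, 9.12, 14.48, -32.36, -0.8, 0.001, -0.001, 0.229, 9.12, 16.89, -37.75, -0.94, 0.001, -0.001, 0.268, 9.12]
```

Request:
drive_tool --plan '[2.4,-5.4,-0.2,0,0,0.04,9.12,4.8,-10.8,-0.4,0,0,0.08,9.12,7.2,-16.2,-0.6,0,0,0.12,9.12,9.6,-21.6,-0.8,0,0,0.16,9.12,12,-27,-1,0,0,0.2,9.12,14.5,-32.4,-1,0,0,0.24,9.12,16.9,-37.8,-1,0,0,0.27,9.12,16.9,-37.8,-1,0,0,0.27,9.12]'

```text
clock: 2.6
eef_pos: [0.4205, 0.2269, 0.2002]
eef_rot: [0.999, -0.044, 0.001, -0.0]
contact_force: [-0.3, 0.7, -0.7]
finger_gap: 0.999
```

Run:
```python
from mv import *
p,Rr,o=pose(); log(o); print(o["q"],p,Rr.as_matrix().round(3).tolist())
im,d=grab_frame("wrist"); cv2.imwrite("pics/w1.png",im[:,:,::-1])
c=cal("wrist")
print("expected bar/orig px",proj(c,[[.5887,.2129,.011],[.4433,.2235,.011]]).round(1))
for k in pinpoint("scraper","wrist"): print("o",k["score"],np.array(k["at"])*[640,480], ray_plane(c,*(np.array(k["at"])*[640,480]),0.).round(4))
for k in pinpoint("loop_bar","wrist"): print("b",k["score"],np.array(k["at"])*[640,480], ray_plane(c,*(np.array(k["at"])*[640,480]),0.011).round(4))
```

```text
[ 4.70912108e-01  1.50651260e-01  1.73703721e+00 -3.98659787e-04
  1.25259310e+00  2.12926131e+00] [0.42054159 0.22685042 0.20024666] [[0.996, -0.087, 0.001], [-0.087, -0.996, 0.0], [0.001, -0.0, -1.0]]
expected bar/orig px [[320.7  38.2]
 [323.2 186.9]]
o 0.93 [323.392 183.792] [0.4452 0.2232 0.    ]
o 0.68 [402.688 177.696] [0.444 0.134 0.   ]
b 0.97 [492.224 150.48 ] [0.466  0.0403 0.011 ]
b 0.95 [562.496 254.496] [ 0.3403 -0.0467  0.011 ]
b 0.92 [324.096  37.392] [0.5891 0.2095 0.011 ]
```

View pics/w1.png

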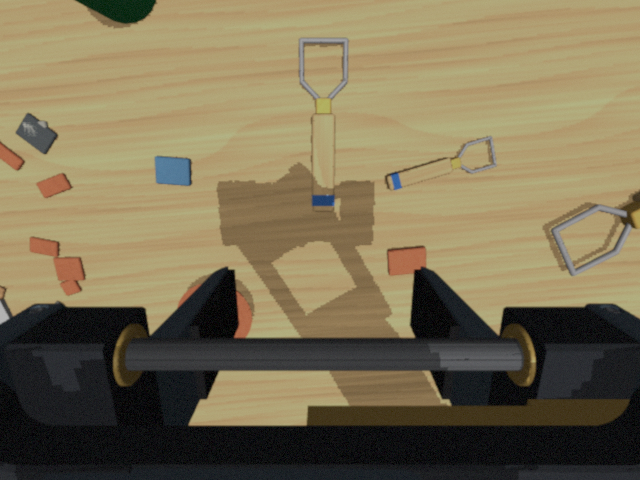

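Request:
drive_tool --plan '[0,0,-3,0,0.17,0,9.12,0,0,-6,0,0.34,0,9.12,0,0,-6,0,0.5,0,9.12,0,0,-6,0,0.5,0,9.12]'

```text
clock: 3.25
eef_pos: [0.4204, 0.2159, 0.2621]
eef_rot: [0.969, -0.041, 0.243, 0.01]
contact_force: [-0.9, -1.4, 0.9]
finger_gap: 1.0
```

```bash
cat > kin.py <<'E'
import numpy as np
from scipy.spatial.transform import Rotation as R
from scipy.optimize import least_squares
rz=lambda a:R.from_rotvec([0,0,a]); ry=lambda a:R.from_rotvec([0,a,0])
# par: h, a1(shoulder radial), L1, a3 (elbow offset), L2, L3, lat
def fk(q,par,qo=np.zeros(6)):
    h,a1,L1,a3,L2,L3,lat=par
    q=np.asarray(q)+qo
    R1=rz(q[0]); Ra=R1*ry(q[1]); Rb=Ra*ry(q[2]); Rc=Rb*rz(q[3])*ry(q[4]); Rt=Rc*rz(q[5]+ 0)*rz(-np.pi/2)
    P=np.array([0,0,h])+R1.apply([a1,lat,0])+Ra.apply([0,0,L1])+Rb.apply([a3,0,L2])+Rt.apply([0,0,L3])
    return P,Rt
def load():
    return [eval(l) for l in open("log.txt")]
E
python3 - <<'E'
from mv import *
from kin import *
p,Rr,o=pose(); log(o); print(o["q"],p)
D=load()
for q,P,Q in D:
    P2,Rt=fk(q,[.3,0,.45,0,.45,.3,.0115]); print(np.round(P,3),P2.round(3),(R.from_quat(Q).inv()*Rt).as_rotvec().round(3))
def f(x):
    return np.concatenate([fk(q,x)[0]-P for q,P,Q in D]+[1e-3*(x-[.3,0,.45,0,.45,.3,.0115])])
r=least_squares(f,[.3,0,.45,0,.45,.3,.0115]); print(r.x.round(4),(r.fun*1000).round(1))
E
```

```text
[ 0.71844049 -0.09588325  1.94747008 -0.42077741  0.97750002  2.55664507] [0.42044745 0.21586511 0.26212976]
[ 0.234 -0.525  0.178] [ 0.232 -0.52   0.289] [ 0.     0.    -3.142]
[ 0.32  -0.178  0.191] [ 0.358 -0.201  0.292] [ 0.    -0.    -3.142]
[0.421 0.227 0.2  ] [0.436 0.235 0.305] [-0.    -0.    -3.142]
[0.42  0.216 0.262] [0.426 0.253 0.359] [ 0.    -0.    -3.142]
[ 0.1404 -0.      0.5918  0.0253  0.417   0.3713  0.0115] [-0.   0.   0.  -0.   0.  -0.   0.  -0.   0.   0.   0.   0.  -0.2 -0.
  0.1  0.  -0.   0.1 -0. ]
```

```bash
sed -i 's/rz(-np.pi\/2)/rz(np.pi\/2)/' kin.py
cat >> kin.py <<'E'
PAR=np.array([0.1404,-0.,0.5918,0.0253,0.417,0.3713,0.0115])
LO=np.array([-3.11,-.84,.21,-1.34,.05,-2.56]); HI=np.array([3.11,2.01,2.61,4.49,2.63,2.56])
SEEDS=[]
for q4 in(0,1.57,3.14,-1,4.2):
  for q6 in(-1.6,1.6,0): 
    for q5 in (.4,1.2): SEEDS.append([-.2,.3,1.6,q4,q5,q6])
def ik(P,Rt,seeds=SEEDS):
    sol=[]
    for s in seeds:
        s=np.array(s,float)
        f=lambda q:(lambda X:np.concatenate([(X[0]-P)*5,(Rt.inv()*X[1]).as_rotvec()]))(fk(q,PAR))
        r=least_squares(f,np.clip(s,LO+.01,HI-.01),bounds=(LO,HI))
        if np.abs(r.fun).max()<2e-3 and not any(np.abs(r.x-x).max()<.05 for x in sol): sol.append(r.x)
    return sol
LK=np.array([0.6408,-0.051,-0.4112])
def lw(P): c,s=np.cos(LK[2]),np.sin(LK[2]); return np.array([LK[0]+c*P[0]-s*P[1],LK[1]+s*P[0]+c*P[1],P[2]])
def toolR(alpha,head,up=1):
    # tool z = forward cos a, down sin a ; camera (tool x) up side if up=1
    f=np.array([np.cos(head),np.sin(head),0]); u=np.array([0,0,1.])
    z=f*np.cos(alpha)-u*np.sin(alpha); x=(f*np.sin(alpha)+u*np.cos(alpha))*up; y=np.cross(z,x)
    return R.from_matrix(np.column_stack([x,y,z]))
E
python3 - <<'E'
from kin import *
for q,P,Q in load():
    P2,Rt=fk(q,PAR); print((P2-P).round(4),(R.from_quat(Q).inv()*Rt).as_rotvec().round(3))
for nm,g in [("hang grip x0",(.078,.062)),("hang grip x25",(.078,.087))]:
  for a in (0,15,30,45,60):
    for up in(1,-1):
      Rt=toolR(np.radians(a),LK[2],up); P=lw((g[0],0,g[1]))+Rt.apply([0,0,.019])
      print(nm,a,up,[s.round(2).tolist() for s in ik(P,Rt)])
E
```

```text
[-0.  0. -0.] [ 0. -0.  0.]
[-0.  0. -0.] [-0. -0. -0.]
[-0. -0. -0.] [-0.  0. -0.]
[-0. -0. -0.] [-0.  0. -0.]
hang grip x0 0 1 [[0.12, 0.98, 2.34, 3.68, 1.73, -1.48]]
hang grip x0 0 -1 [[0.12, 0.98, 2.34, 3.68, 1.73, 1.66]]
hang grip x0 15 1 [[0.11, 0.76, 2.33, 3.67, 1.26, -1.6]]
hang grip x0 15 -1 [[0.11, 0.76, 2.33, 3.67, 1.26, 1.54]]
hang grip x0 30 1 [[0.07, 0.57, 2.23, 3.76, 0.75, -1.8]]
hang grip x0 30 -1 [[0.07, 0.57, 2.23, 3.76, 0.75, 1.34]]
hang grip x0 45 1 [[0.01, 0.47, 2.07, 4.3, 0.32, -2.4]]
hang grip x0 45 -1 [[0.01, 0.47, 2.07, 4.3, 0.32, 0.74]]
hang grip x0 60 1 [[-0.04, 0.46, 1.86, -0.52, 0.37, 2.39]]
hang grip x0 60 -1 [[-0.04, 0.46, 1.86, -0.52, 0.37, -0.76]]
hang grip x25 0 1 [[0.12, 0.92, 2.35, 3.68, 1.68, -1.51]]
hang grip x25 0 -1 [[0.12, 0.92, 2.35, 3.68, 1.68, 1.64]]
hang grip x25 15 1 [[0.11, 0.69, 2.33, 3.68, 1.2, -1.63]]
hang grip x25 15 -1 [[0.11, 0.69, 2.33, 3.68, 1.2, 1.51]]
hang grip x25 30 1 [[0.07, 0.51, 2.22, 3.81, 0.7, -1.86]]
hang grip x25 30 -1 [[0.07, 0.51, 2.22, 3.81, 0.7, 1.28]]
hang grip x25 45 1 []
hang grip x25 45 -1 [[0.01, 0.43, 2.05, 4.48, 0.3, 0.55]]
hang grip x25 60 1 [[-0.04, 0.43, 1.84, -0.46, 0.42, 2.32]]
hang grip x25 60 -1 [[-0.04, 0.43, 1.84, -0.46, 0.42, -0.83]]
```

```bash
cat >> kin.py <<'E'
# scraper (locker plane) : bar at (bx,bz), tilt th, lean be, grip at scraper x=gx, tool grip depth gd (TCP beyond handle mid)
def tpose(bx,bz,th,be,gx=.01,gd=.009,up=1,by=0.):
    al=be+np.pi/2-th
    Rt=toolR(al,LK[2],up); L=.145-gx
    return lw((bx-L*np.cos(th),by,bz-L*np.sin(th)))+Rt.apply([0,0,gd]),Rt
E
python3 - <<'E'
from kin import *
S=[[.1,.6,2.2,3.7,.7,-1.8],[0,.4,2,3.1,.4,-1.5],[0,.4,1.8,-.5,.4,2.3],[0,.4,1.8,-.5,.8,1.8]]
for be in(-10,0,10):
  for th,bx,bz in [(30,.07,.206),(40,.07,.206),(50,.07,.206),(60,.07,.206),(70,.078,.206),(80,.078,.206),(50,.04,.235),(50,-.01,.205)]:
    P,Rt=tpose(bx,bz,np.radians(th),np.radians(be)); 
    print(be,th,bx,bz,"a",be+90-th,[s.round(2).tolist() for s in ik(P,Rt,S)])
E
```

```text
-10 30 0.07 0.206 a 50 []
-10 40 0.07 0.206 a 40 [[0.17, 0.26, 2.29, 4.32, 0.47, -2.31]]
-10 50 0.07 0.206 a 30 [[0.2, 0.4, 2.4, 3.93, 0.78, -1.85]]
-10 60 0.07 0.206 a 20 [[0.22, 0.59, 2.46, 3.79, 1.15, -1.62]]
-10 70 0.078 0.206 a 10 [[0.19, 0.8, 2.46, 3.74, 1.49, -1.51]]
-10 80 0.078 0.206 a 0 [[0.17, 0.98, 2.41, 3.73, 1.77, -1.44]]
-10 50 0.04 0.235 a 30 [[0.26, 0.31, 2.42, 4.05, 0.75, -1.95]]
-10 50 -0.01 0.205 a 30 [[0.36, 0.36, 2.53, 4.04, 0.88, -1.79]]
0 30 0.07 0.206 a 60 [[0.07, 0.19, 2.02, -0.49, 0.51, 2.43]]
0 40 0.07 0.206 a 50 []
0 50 0.07 0.206 a 40 [[0.15, 0.31, 2.28, 4.22, 0.48, -2.22]]
0 60 0.07 0.206 a 30 [[0.17, 0.45, 2.37, 3.88, 0.79, -1.82]]
0 70 0.078 0.206 a 20 [[0.17, 0.62, 2.41, 3.75, 1.13, -1.63]]
0 80 0.078 0.206 a 10 [[0.16, 0.81, 2.41, 3.71, 1.46, -1.53]]
0 50 0.04 0.235 a 40 [[0.19, 0.22, 2.3, 4.41, 0.47, -2.38]]
0 50 -0.01 0.205 a 40 [[0.28, 0.24, 2.42, 4.29, 0.57, -2.16]]
10 30 0.07 0.206 a 70 [[0.01, 0.24, 1.87, -0.21, 0.72, 2.13]]
10 40 0.07 0.206 a 60 [[0.05, 0.24, 2.02, -0.52, 0.47, 2.45]]
10 50 0.07 0.206 a 50 []
10 60 0.07 0.206 a 40 [[0.12, 0.35, 2.26, 4.14, 0.48, -2.16]]
10 70 0.078 0.206 a 30 [[0.13, 0.49, 2.33, 3.83, 0.78, -1.81]]
10 80 0.078 0.206 a 20 [[0.14, 0.64, 2.37, 3.72, 1.11, -1.65]]
10 50 0.04 0.235 a 50 []
10 50 -0.01 0.205 a 50 []
```

Run:
```python
from mv import *
rows([.475,.2205,.1],down(-.088),n=4,g=5)
```

```text
clock 3.25 need rows 2.85 n 4 d [-0.0288 -0.0091  0.1684] w [-0.001 -0.491  0.003]
[-0.72, -0.23, 4.21, -0.0, -0.123, 0.001, 5, -1.44, -0.46, 8.42, -0.001, -0.245, 0.002, 5, -2.16, -0.69, 12.63, -0.001, -0.368, 0.002, 5, -2.88, -0.91, 16.84, -0.001, -0.491, 0.003, 5]
```

Request:
drive_tool --plan '[-0.7,-0.2,4.2,0,-0.12,0,5,-1.4,-0.5,8.4,0,-0.25,0,5,-2.2,-0.7,12.6,0,-0.37,0,5,-2.88,-0.91,16.84,-0.001,-0.491,0.003,5,-2.88,-0.91,16.84,-0.001,-0.491,0.003,5]'

```text
clock: 3.88
eef_pos: [0.4771, 0.2183, 0.0953]
eef_rot: [0.999, -0.048, -0.005, 0.001]
contact_force: [-0.5, -1.0, 0.8]
finger_gap: 0.551
```

Run:
```python
from mv import *
rows([.475,.2205,.004],down(-.088),n=3,g=5)
im,d=grab_frame("wrist"); cv2.imwrite("pics/w2.png",im[:,:,::-1])
c=cal("wrist")
print(proj(c,[[.475,.2205,.011],[.445,.2232,.011],[.589,.211,.011]]).round(1))
for n in("scraper","loop_bar"):
  for k in pinpoint(n,"wrist"): print(n,k["score"],np.array(k["at"])*[640,480], ray_plane(c,*(np.array(k["at"])*[640,480]),0.0 if n=="scraper" else .011).round(4))
```

```text
clock 3.875 need rows 1.52 n 3 d [-0.0014 -0.0023  0.0913] w [ 0.003  0.009 -0.008]
[-0.05, -0.08, 3.04, 0.001, 0.003, -0.003, 5, -0.1, -0.15, 6.08, 0.002, 0.006, -0.005, 5, -0.14, -0.23, 9.13, 0.003, 0.009, -0.008, 5]
[[322.3 234. ]
 [322.5 267.2]
 [320.4  87.7]]
scraper 0.72 [315.776 266.208] [0.4422 0.2296 0.    ]
scraper 0.6 [416.896 256.416] [0.443  0.1385 0.    ]
loop_bar 0.81 [318.784  87.888] [0.589  0.2122 0.011 ]
loop_bar 0.6 [534.976 224.592] [0.4664 0.042  0.011 ]
```

View pics/w2.png

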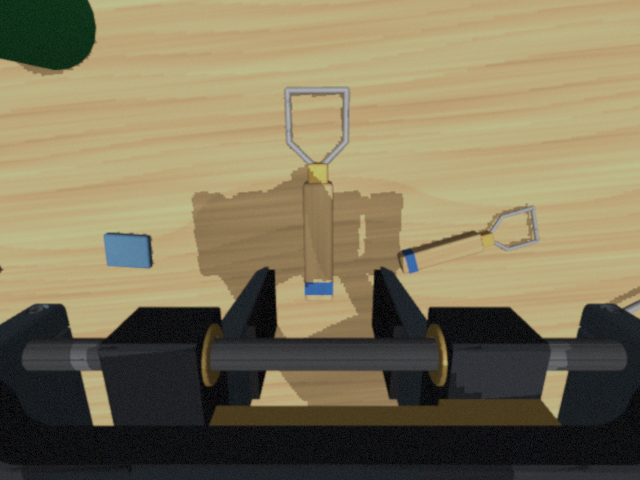

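Run:
```python
from mv import *
rows([.475,.223,.004],down(-.093),n=3,g=5)
```

```text
clock 4.025 need rows 1.61 n 3 d [-0.0009 -0.0029  0.0968] w [-0.001 -0.     0.002]
[-0.03, -0.1, 3.23, -0.0, -0.0, 0.001, 5, -0.06, -0.19, 6.45, -0.001, -0.0, 0.001, 5, -0.09, -0.29, 9.68, -0.001, -0.0, 0.002, 5]
```

Request:
drive_tool --plan '[0,-0.3,3.2,0,0,0,5,-0.1,-0.3,6.5,0,0,0,5,-0.1,-0.3,9,0,0,0,5,-0.1,-0.3,9.6,0,0,0,5,-0.1,-0.3,9.6,0,0,0,5]'

```text
clock: 4.65
eef_pos: [0.4754, 0.2237, 0.0065]
eef_rot: [0.999, -0.045, 0.001, -0.001]
contact_force: [0.2, -1.2, 0.3]
finger_gap: 0.549
```

Request:
drive_tool --plan '[0,0,0,0,0,0,2,0,0,0,0,0,0,1,0,0,0,0,0,0,1,0,0,0,0,0,0,1,0,0,0,0,0,0,1]'

```text
clock: 5.28
eef_pos: [0.4754, 0.2237, 0.0064]
eef_rot: [0.999, -0.045, 0.001, -0.001]
contact_force: [-0.1, -0.5, 0.3]
finger_gap: 0.11
```

Run:
```python
from mv import *
p,Rr,o=pose(); log(o); print(o["q"].round(3),p.round(4),o["finger_gap"]*91,o["contact_force"].round(2))
im,d=grab_frame("wrist"); cv2.imwrite("pics/w3.png",im[:,:,::-1])
```

```text
[4.170e-01 4.140e-01 1.913e+00 2.000e-03 8.110e-01 2.077e+00] [0.4754 0.2237 0.0064] 9.992936112440328 [-0.07 -0.53  0.29]
```

View pics/w3.png

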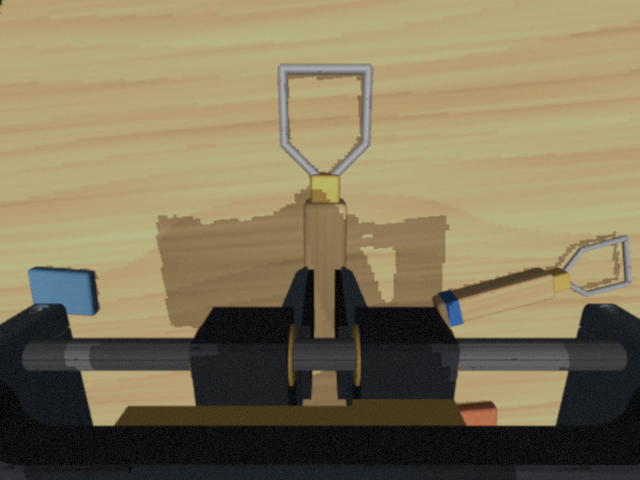

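Run:
```python
from mv import *
p,Rr,o=pose()
c=cal("wrist")
for nm,X in [("tcp",[0,0,0]),("tcp+16x",[.016,0,0]),("g",[0,0,-.019]),("tipL",[.016,.005,0]),("tipR",[.016,-.005,0]),("tipL12",[.016,.012,0]),("g+16",[.016,.012,-.03])]:
    print(nm,proj(c,p+Rr.apply(X)).round(1))
for n in ("scene","top"):
    im,d=grab_frame(n); cc=proj(cal(n),p)[0]; print(n,cc)
    x,y=int(cc[0]),int(cc[1]); z=im[max(0,y-60):y+60,max(0,x-75):x+75]
    cv2.imwrite(f"pics/{n}3.png",cv2.resize(z,None,fx=5,fy=5,interpolation=cv2.INTER_CUBIC)[:,:,::-1])
_,d=grab_frame("wrist"); 
for uv in [(306,290),(350,290),(326,240),(326,300),(306,275),(345,275),(326,350)]: print(uv,d[uv[1],uv[0]])
```

```text
tcp [[324.1 271.1]]
tcp+16x [[324.1 246.3]]
g [[324.1 283.7]]
tipL [[332.5 246.3]]
tipR [[315.8 246.3]]
tipL12 [[344.1 246.3]]
g+16 [[347.1 264.1]]
scene [434.46530256 305.2319202 ]
top [200.19400166 283.33372458]
(306, 290) 0.15921883
(350, 290) 0.1537866
(326, 240) 0.19817707
(326, 300) 0.21009706
(306, 275) 0.17153524
(345, 275) 0.17198856
(326, 350) 0.08744502
```

View pics/scene3.png

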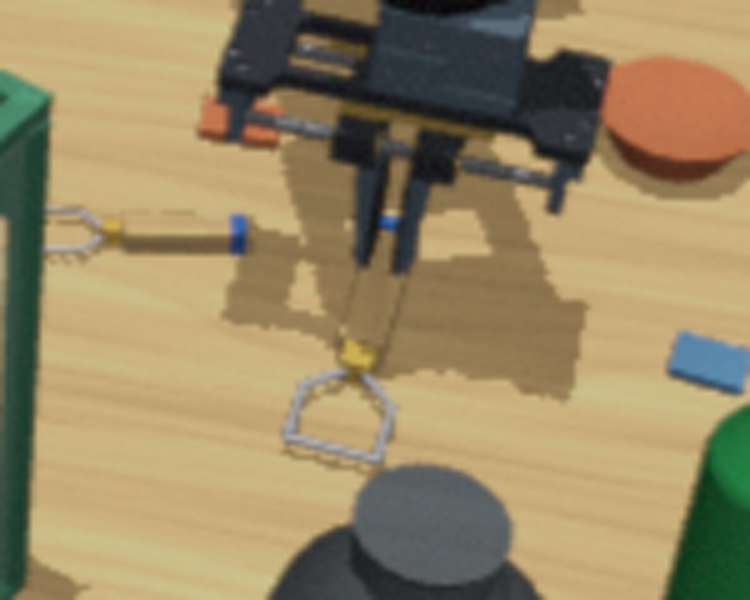

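Run:
```python
from mv import *
p,Rr,o=pose(); print(o["finger_gap"]*91.2)
c=cal("wrist"); im,d=grab_frame("wrist")
for uv in [(300,272),(306,272),(311,275),(342,275),(348,272),(326,240),(310,240),(342,240),(326,265),(326,280),(326,300),(326,320),(326,390),(300,240),(310,300),(345,300)]:
    X=unproj(c,float(uv[0]),float(uv[1]),float(d[uv[1],uv[0]])); print(uv,X.round(4),Rr.inv().apply(X-p).round(4))
print(im[265:300:6,290:362:6].mean(-1).astype(int))
z=im[230:330,270:380]; cv2.imwrite("pics/w4.png",cv2.resize(z,None,fx=6,fy=6,interpolation=cv2.INTER_NEAREST)[:,:,::-1])
```

```text
10.049463190609771
(300, 272) [0.493  0.2337 0.0493] [ 0.0167 -0.0117 -0.0428]
(306, 272) [0.4925 0.2309 0.0488] [ 0.0165 -0.0088 -0.0423]
(311, 275) [0.491  0.2285 0.0494] [ 0.0152 -0.0064 -0.0429]
(342, 275) [0.4915 0.2135 0.0539] [ 0.0171  0.0085 -0.0474]
(348, 272) [0.491  0.2105 0.0495] [ 0.0169  0.0116 -0.0431]
(326, 240) [0.4996 0.2204 0.0211] [ 0.0245  0.001  -0.0146]
(310, 240) [0.5003 0.2293 0.0208] [ 0.0244 -0.0079 -0.0143]
(342, 240) [0.4988 0.2115 0.0211] [ 0.0245  0.0099 -0.0146]
(326, 265) [0.4846 0.2217 0.0206] [ 0.0094  0.0011 -0.0141]
(326, 280) [0.4755 0.2225 0.0207] [ 0.0003  0.0011 -0.0143]
(326, 300) [0.4632 0.2236 0.0213] [-0.0121  0.0011 -0.0149]
(326, 320) [0.45   0.2248 0.0211] [-0.0254  0.0011 -0.0147]
(326, 390) [ 0.3815  0.2309 -0.0018] [-0.0942  0.0013  0.008 ]
(300, 240) [ 0.4941  0.2371 -0.0019] [ 0.0174 -0.015   0.0084]
(310, 300) [0.491  0.2279 0.0767] [ 0.0154 -0.0058 -0.0702]
(345, 300) [0.4911 0.2135 0.0794] [ 0.0167  0.0085 -0.0729]
[[106 107 110 114 109 111 106 111 112  93 110 109]
 [111  94  36  12  80 108 108 108  12  35  46 114]
 [110  35  33  13  82 108 108 110  10  34  38 113]
 [102  33  33  14  88 108 106 109  11  38  37  40]
 [ 36  34  30  14  85 106 104 105   8  30  34  32]
 [ 32  27  38  11  78 106 104 104   9  29  30  37]]
```

View pics/w4.png

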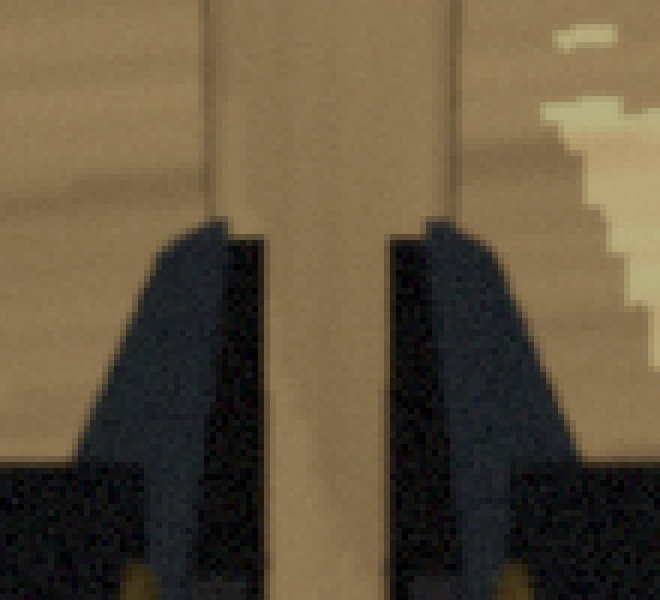

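Run:
```python
from mv import *
p,Rr,o=pose()
c=cal("scene"); im,d=grab_frame("scene")
for v in range(288,306,2):
  for u in (430,432,438,440):
    X=unproj(c,float(u),float(v),float(d[v,u])); print((u,v),im[v,u],Rr.inv().apply(X-p).round(3),end=" ")
  print()
# start wrist frame
c0=cal("wrist"); d0=np.load("pics/wrist0_d.npy")
K=c0[0]
for uv in [(225,275),(232,275),(420,275)]: print(uv,d0[uv[1],uv[0]], end=" ")
```

```text
(430, 288) [73 68 64] [ 0.017  0.016 -0.07 ] (432, 288) [41 50 56] [ 0.02   0.011 -0.074] (438, 288) [ 99 101 111] [ 0.02  -0.004 -0.078] (440, 288) [41 49 55] [ 0.016 -0.008 -0.076] 
(430, 290) [81 75 67] [ 0.017  0.015 -0.063] (432, 290) [39 44 51] [ 0.019  0.01  -0.067] (438, 290) [32 49 77] [ 0.015 -0.004 -0.068] (440, 290) [42 49 57] [ 0.019 -0.009 -0.072] 
(430, 292) [81 77 69] [ 0.015  0.015 -0.054] (432, 292) [33 36 41] [ 0.02   0.009 -0.061] (438, 292) [68 58 47] [ 0.012 -0.005 -0.058] (440, 292) [41 49 57] [ 0.014 -0.01  -0.061] 
(430, 294) [65 65 65] [ 0.017  0.014 -0.05 ] (432, 294) [30 35 39] [ 0.015  0.009 -0.049] (438, 294) [57 50 42] [ 0.018 -0.006 -0.056] (440, 294) [44 52 60] [ 0.017 -0.011 -0.058] 
(430, 296) [64 64 61] [ 0.021  0.012 -0.047] (432, 296) [44 42 38] [ 0.016  0.008 -0.044] (438, 296) [42 43 41] [ 0.014 -0.006 -0.047] (440, 296) [45 53 60] [ 0.021 -0.012 -0.055] 
(430, 298) [107  92  70] [ 0.017  0.012 -0.037] (432, 298) [96 80 58] [ 0.015  0.007 -0.037] (438, 298) [45 49 51] [ 0.017 -0.007 -0.043] (440, 298) [69 66 62] [ 0.019 -0.012 -0.046] 
(430, 300) [132 109  74] [ 0.003  0.013 -0.017] (432, 300) [142 116  78] [ 0.002  0.008 -0.018] (438, 300) [119 101  75] [ 0.016 -0.008 -0.035] (440, 300) [119  99  66] [-0.024 -0.01  -0.001] 
(430, 302) [137 113  75] [ 0.011  0.011 -0.018] (432, 302) [142 117  79] [ 0.011  0.006 -0.019] (438, 302) [144 120  81] [ 0.001 -0.008 -0.015] (440, 302) [132 109  73] [-0.023 -0.011  0.006] 
(430, 304) [142 118  79] [ 0.016  0.01  -0.015] (432, 304) [142 118  81] [ 0.014  0.005 -0.015] (438, 304) [133 111  76] [ 0.011 -0.009 -0.018] (440, 304) [140 117  78] [-0.012 -0.012  0.002] 
(225, 275) 0.17379606 (232, 275) 0.17992571 (420, 275) 0.174294
```

Request:
drive_tool --plan '[0,0,0,0,0,0,5,0,-0.1,0,0,0,0,5,0,-0.1,0,0,0,0,5,0,0.1,1,0,0,0,5,0,0.1,2,0,0,0,5,0,0.1,3,0,0,0,5,0,0.1,3,0,0,0,5]'

```text
clock: 6.45
eef_pos: [0.4745, 0.2224, -0.0248]
eef_rot: [0.999, -0.045, 0.0, -0.001]
contact_force: [0.3, -0.0, -0.4]
finger_gap: 0.55
```

Run:
```python
from mv import *
p,Rr,o=pose(); print(p.round(4),o["contact_force"].round(2))
c=cal("wrist"); im,d=grab_frame("wrist"); cv2.imwrite("pics/w5.png",im[:,:,::-1])
for v in range(250,300,6):
  for u in (250,258,266,274,380,390,398):
    X=unproj(c,float(u),float(v),float(d[v,u])); print(Rr.inv().apply(X-p).round(3),end=" ")
  print()
```

```text
[ 0.4745  0.2224 -0.0248] [ 0.34 -0.05 -0.37]
[ 0.021 -0.04  -0.023] [ 0.022 -0.035 -0.024] [ 0.022 -0.031 -0.025] [ 0.022 -0.027 -0.024] [ 0.022  0.03  -0.024] [ 0.022  0.035 -0.024] [ 0.022  0.039 -0.024] 
[ 0.018 -0.04  -0.024] [ 0.018 -0.035 -0.024] [ 0.019 -0.031 -0.025] [ 0.018 -0.027 -0.024] [ 0.018  0.03  -0.024] [ 0.018  0.035 -0.024] [ 0.018  0.04  -0.024] 
[ 0.015 -0.04  -0.023] [ 0.015 -0.036 -0.024] [ 0.015 -0.031 -0.023] [ 0.015 -0.027 -0.024] [ 0.015  0.03  -0.024] [ 0.015  0.035 -0.024] [ 0.015  0.04  -0.024] 
[ 0.011 -0.04  -0.023] [ 0.011 -0.036 -0.024] [ 0.017 -0.029 -0.038] [ 0.011 -0.027 -0.023] [ 0.017  0.028 -0.038] [ 0.012  0.035 -0.025] [ 0.011  0.04  -0.024] 
[ 0.008 -0.041 -0.023] [ 0.017 -0.032 -0.045] [ 0.015 -0.029 -0.041] [ 0.013 -0.025 -0.036] [ 0.015  0.027 -0.042] [ 0.017  0.032 -0.045] [ 0.008  0.04  -0.023] 
[ 0.016 -0.034 -0.052] [ 0.017 -0.03  -0.053] [ 0.016 -0.027 -0.05 ] [ 0.01  -0.025 -0.037] [ 0.015  0.026 -0.049] [ 0.017  0.03  -0.053] [ 0.016  0.034 -0.052] 
[ 0.017 -0.033 -0.059] [ 0.017 -0.029 -0.059] [ 0.015 -0.026 -0.056] [ 0.007 -0.026 -0.037] [ 0.015  0.025 -0.056] [ 0.017  0.029 -0.059] [ 0.017  0.033 -0.06 ] 
[ 0.016 -0.032 -0.065] [ 0.016 -0.029 -0.063] [ 0.015 -0.025 -0.062] [ 0.004 -0.025 -0.039] [ 0.014  0.025 -0.059] [ 0.017  0.028 -0.066] [ 0.017  0.032 -0.065] 
[ 0.017 -0.03  -0.072] [ 0.015 -0.028 -0.068] [ 0.013 -0.025 -0.063] [ 0.001 -0.025 -0.04 ] [ 0.011  0.025 -0.06 ] [ 0.015  0.028 -0.067] [ 0.017  0.03  -0.072]
```

View pics/w5.png

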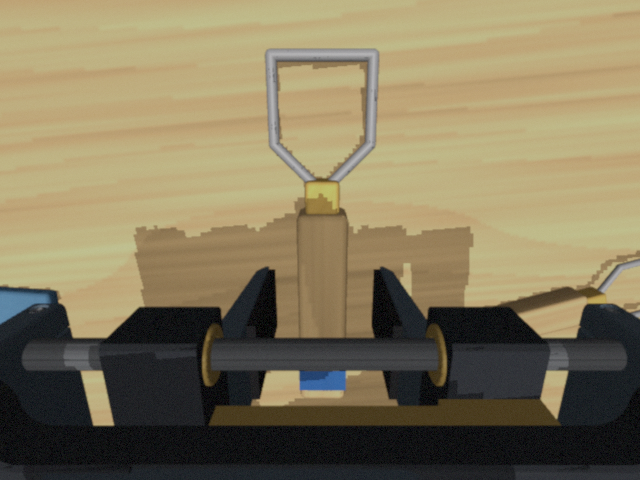

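Request:
drive_tool --plan '[0.05,-0.05,0.4,0,0,0,5,0.05,-0.05,0.8,0,0,0,5,0.05,-0.05,0.8,0,0,0,5]'

```text
clock: 6.88
eef_pos: [0.4753, 0.223, -0.0325]
eef_rot: [0.999, -0.045, 0.0, -0.001]
contact_force: [0.0, 0.2, 0.1]
finger_gap: 0.552
```

Request:
drive_tool --plan '[0,0,0,0,0,0,1,0,0,0,0,0,0,0.5,0,0,0,0,0,0,0.5,0,0,0,0,0,0,0.5,0,0,0,0,0,0,0.5]'

```text
clock: 7.5
eef_pos: [0.4754, 0.223, -0.0323]
eef_rot: [0.999, -0.045, 0.001, -0.001]
contact_force: [-0.2, 0.4, 0.5]
finger_gap: 0.262
```

Run:
```python
from mv import *
p,Rr,o=pose(); log(o); print(o["q"].round(3),p.round(4),o["finger_gap"]*91.2,o["contact_force"].round(2))
im,d=grab_frame("wrist"); cv2.imwrite("pics/w6.png",im[:,:,::-1])
```

```text
[4.160e-01 4.690e-01 1.950e+00 2.000e-03 7.210e-01 2.076e+00] [ 0.4754  0.223  -0.0323] 23.88600611810802 [-0.17  0.36  0.54]
```

View pics/w6.png

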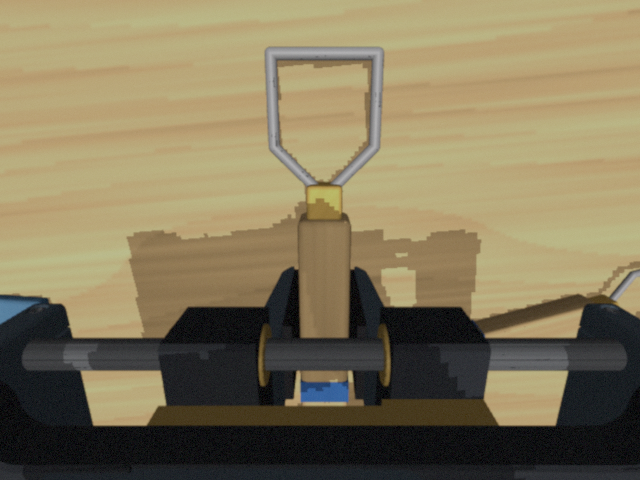

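Run:
```python
from mv import *
p,Rr,o=pose()
c=cal("wrist"); im,d=grab_frame("wrist")
for uv in [(324,54),(268,54),(380,54),(324,210)]:
    X=ray_plane(c,float(uv[0]),float(uv[1]),.011 if uv[1]<100 else .022); print(uv,X.round(4),Rr.inv().apply(X-p).round(4), d[uv[1],uv[0]], unproj(c,float(uv[0]),float(uv[1]),float(d[uv[1],uv[0]])).round(4))
```

```text
(324, 54) [0.5873 0.2128 0.011 ] [ 0.1124 -0.     -0.0432] 0.14605263 [0.5873 0.2128 0.0114]
(268, 54) [0.5894 0.2355 0.011 ] [ 0.1124 -0.0229 -0.0432] 0.1450062 [0.5891 0.2353 0.0126]
(380, 54) [0.5853 0.1901 0.011 ] [ 0.1124  0.0228 -0.0432] 0.14430974 [0.5849 0.1904 0.0132]
(324, 210) [0.5251 0.2184 0.022 ] [ 0.05   -0.     -0.0543] 0.15710519 [0.5245 0.2185 0.0191]
```

```bash
python3 - <<'E'
import re
s=open('kin.py').read().replace("gx=.01,gd=.009","gx=.0315,gd=.0432"); open('kin.py','w').write(s)
E
python3 - <<'E'
from kin import *
S=[[.1,.6,2.2,3.7,.7,-1.8],[.2,.3,2.3,4.2,.5,-2.2]]
for be in (0,):
  for th,bx,bz in [(50,-.05,.21),(50,-.02,.21),(50,.03,.21),(45,.04,.21),(50,.04,.237),(50,.08,.237),(50,.08,.206),(50,.06,.206),(55,.06,.206),(60,.078,.206),(70,.078,.206),(80,.078,.206),(85,.078,.206),(88,.078,.206)]:
    P,Rt=tpose(bx,bz,np.radians(th),np.radians(be)); 
    print(th,bx,bz,"a",be+90-th,[(s.round(2).tolist(), "wr",(P-Rt.apply([0,0,.371])).round(2)) for s in ik(P,Rt,S)])
E
```

```text
50 -0.05 0.21 a 40 [([0.28, 0.24, 2.42, 4.29, 0.57, -2.16], 'wr', array([0.3 , 0.1 , 0.33]))]
50 -0.02 0.21 a 40 [([0.23, 0.27, 2.37, 4.25, 0.53, -2.17], 'wr', array([0.33, 0.09, 0.33]))]
50 0.03 0.21 a 40 [([0.15, 0.31, 2.28, 4.21, 0.48, -2.21], 'wr', array([0.37, 0.07, 0.33]))]
45 0.04 0.21 a 45 []
50 0.04 0.237 a 40 [([0.13, 0.27, 2.23, 4.37, 0.44, -2.39], 'wr', array([0.38, 0.06, 0.36]))]
50 0.08 0.237 a 40 [([0.08, 0.31, 2.16, 4.37, 0.4, -2.44], 'wr', array([0.42, 0.05, 0.36]))]
50 0.08 0.206 a 40 [([0.08, 0.37, 2.2, 4.18, 0.44, -2.24], 'wr', array([0.42, 0.05, 0.33]))]
50 0.06 0.206 a 40 [([0.11, 0.35, 2.23, 4.18, 0.46, -2.21], 'wr', array([0.4 , 0.05, 0.33]))]
55 0.06 0.206 a 35 [([0.12, 0.4, 2.28, 3.98, 0.59, -1.99], 'wr', array([0.39, 0.06, 0.3 ]))]
60 0.078 0.206 a 30 [([0.11, 0.47, 2.28, 3.84, 0.73, -1.86], 'wr', array([0.4 , 0.05, 0.27]))]
70 0.078 0.206 a 20 [([0.11, 0.61, 2.33, 3.72, 1.05, -1.69], 'wr', array([0.39, 0.06, 0.21]))]
80 0.078 0.206 a 10 [([0.11, 0.76, 2.34, 3.67, 1.36, -1.59], 'wr', array([0.4 , 0.05, 0.15]))]
85 0.078 0.206 a 5 [([0.1, 0.83, 2.32, 3.65, 1.5, -1.56], 'wr', array([0.4 , 0.05, 0.12]))]
88 0.078 0.206 a 2 [([0.1, 0.88, 2.31, 3.65, 1.57, -1.55], 'wr', array([0.41, 0.05, 0.1 ]))]
```

```bash
cat > path.py <<'E'
from kin import *
import itertools
PTS=np.array([[.117,y,-.043] for y in(-.025,.025)]+[[-.06,0,-.043]]+[[x,y,z] for x in(-.016,.016) for y in(-.03,.03) for z in (-.036,)]+[[x,y,z] for x in(-.038,.038) for y in(-.089,.089) for z in(-.116,-.2,-.28)]+[[.1,y,z] for y in (-.03,.03) for z in(-.15,-.22)])
def chk(qs):
    for i,q in enumerate(qs):
        P,Rt=fk(q,PAR); W=P+Rt.apply(PTS); wr=P-Rt.apply([0,0,.371])
        c,s=np.cos(LK[2]),np.sin(LK[2]); d=W-[LK[0],LK[1],0]; l=np.column_stack([c*d[:,0]+s*d[:,1],-s*d[:,0]+c*d[:,1],d[:,2]])
        near=l[(l[:,2]<.33)&(abs(l[:,1])<.2)]
        print(i,q.round(2),"tcp",P.round(3),"al",round(np.degrees(np.arcsin(-Rt.as_matrix()[2,2])),0),"minz",W[:,2].min().round(3),"wr z",wr[2].round(2),"minr",np.hypot(W[:,0],W[:,1]).min().round(3),"maxlx",near[:,0].max().round(3) if len(near) else None,"bar",W[:2].mean(0).round(2))
E
python3 - <<'E'
from path import *
qA=ik(np.array([.45,.2,.25]),toolR(np.pi/2,-.088),[[.4,.3,1.8,0,1,2.1]])[0]
P,Rt=tpose(-.07,.21,np.radians(53),0); qB=ik(P,Rt,[[.28,.24,2.42,4.2,.57,-2.1]])[0]
print(qA.round(3),qB.round(3))
t=np.linspace(0,1,13)[:,None]
chk(qA+(qB-qA)*t)
E
```

```text
[0.395 0.149 1.614 0.    1.379 2.054] [ 0.34   0.268  2.477  4.201  0.675 -2.007]
0 [0.39 0.15 1.61 0.   1.38 2.05] tcp [0.45 0.2  0.25] al 90.0 minz 0.286 wr z 0.62 minr 0.42 maxlx -0.156 bar [0.57 0.19 0.29]
1 [0.39 0.16 1.69 0.35 1.32 1.72] tcp [0.398 0.309 0.238] al 71.0 minz 0.26 wr z 0.59 minr 0.429 maxlx -0.263 bar [0.52 0.32 0.27]
2 [0.39 0.17 1.76 0.7  1.26 1.38] tcp [0.367 0.407 0.262] al 52.0 minz 0.272 wr z 0.55 minr 0.444 maxlx -0.365 bar [0.49 0.42 0.3 ]
3 [0.38 0.18 1.83 1.05 1.2  1.04] tcp [0.367 0.483 0.311] al 35.0 minz 0.299 wr z 0.52 minr 0.455 maxlx None bar [0.48 0.49 0.36]
4 [0.38 0.19 1.9  1.4  1.14 0.7 ] tcp [0.399 0.528 0.367] al 20.0 minz 0.315 wr z 0.49 minr 0.445 maxlx None bar [0.51 0.51 0.43]
5 [0.37 0.2  1.97 1.75 1.09 0.36] tcp [0.458 0.538 0.414] al 8.0 minz 0.336 wr z 0.46 minr 0.443 maxlx None bar [0.55 0.49 0.49]
6 [0.37 0.21 2.05 2.1  1.03 0.02] tcp [0.532 0.511 0.44 ] al -1.0 minz 0.345 wr z 0.44 minr 0.449 maxlx None bar [0.6  0.44 0.52]
7 [ 0.36  0.22  2.12  2.45  0.97 -0.32] tcp [0.606 0.451 0.436] al -4.0 minz 0.328 wr z 0.41 minr 0.46 maxlx -0.262 bar [0.64 0.36 0.52]
8 [ 0.36  0.23  2.19  2.8   0.91 -0.65] tcp [0.663 0.365 0.4  ] al -2.0 minz 0.305 wr z 0.39 minr 0.471 maxlx -0.208 bar [0.67 0.28 0.49]
9 [ 0.35  0.24  2.26  3.15  0.85 -0.99] tcp [0.691 0.264 0.338] al 4.0 minz 0.266 wr z 0.37 minr 0.456 maxlx -0.1 bar [0.68 0.19 0.44]
10 [ 0.35  0.25  2.33  3.5   0.79 -1.33] tcp [0.68  0.161 0.258] al 14.0 minz 0.216 wr z 0.35 minr 0.404 maxlx -0.063 bar [0.67 0.11 0.37]
11 [ 0.34  0.26  2.4   3.85  0.73 -1.67] tcp [0.63  0.066 0.173] al 25.0 minz 0.139 wr z 0.33 minr 0.345 maxlx -0.037 bar [0.63 0.04 0.29]
12 [ 0.34  0.27  2.48  4.2   0.67 -2.01] tcp [ 0.546 -0.01   0.093] al 37.0 minz 0.071 wr z 0.32 minr 0.284 maxlx -0.068 bar [ 0.58 -0.02  0.21]
```

```bash
cat > seg.py <<'E'
# usage: joint path -> rows relative to the present measured pose
from mv import *
from path import *
def plan_rows(qs,g=.5):
    p0,R0,o=pose(); log(o); print("clock",o["clock"],"q",o["q"].round(3))
    out=[]; Pp,Rp=p0,R0
    for q in qs:
        P,Rt=fk(q,PAR); st=np.linalg.norm(P-Pp)*1000; an=np.degrees((Rp.inv()*Rt).magnitude()); Pp,Rp=P,Rt
        d=R0.inv().apply(P-p0)*100; w=(R0.inv()*Rt).as_rotvec()
        out+=[round(float(x),1) for x in d]+[round(float(x),2) for x in w]+[g]; print("step mm",round(st,1),"deg",round(an,1))
    print(out)
E
python3 - <<'E'
from seg import *
P,Rt=tpose(-.11,.215,np.radians(53),0); qB=ik(P,Rt,[[.28,.24,2.42,4.2,.57,-2.1]]); print(qB)
qB=qB[0]
qA=ik(np.array([.45,.2,.25]),toolR(np.pi/2,-.088),[[.4,.3,1.8,0,1,2.1]])[0]
np.save("qA.npy",qA); np.save("qB.npy",qB)
q0=np.array(get_obs()["q"])
rows([.45,.2,.25],toolR(np.pi/2,-.088),n=6,g=.5)
t=np.linspace(0,1,13)[:,None]
chk((qA+(qB-qA)*t)[8:])
Q=qA+(qB-qA)*np.linspace(0,1,33)[:,None]
print([round(np.degrees((fk(a,PAR)[1].inv()*fk(b,PAR)[1]).magnitude()),1) for a,b in zip(Q[:-1],Q[1:])])
print([round(1e3*np.linalg.norm(fk(a,PAR)[0]-fk(b,PAR)[0]),0) for a,b in zip(Q[:-1],Q[1:])])
E
```

```text
[array([ 0.44217187,  0.2262079 ,  2.52543674,  4.30894959,  0.71326058,
       -2.02391676])]
clock 7.6 need rows 4.74 n 6 d [-0.023   0.0247 -0.2824] w [-0.002 -0.001 -0.003]
[-0.38, 0.41, -4.71, -0.0, -0.0, -0.0, 0.5, -0.77, 0.82, -9.41, -0.001, -0.0, -0.001, 0.5, -1.15, 1.23, -14.12, -0.001, -0.0, -0.001, 0.5, -1.53, 1.65, -18.83, -0.001, -0.001, -0.002, 0.5, -1.92, 2.06, -23.53, -0.002, -0.001, -0.002, 0.5, -2.3, 2.47, -28.24, -0.002, -0.001, -0.003, 0.5]
0 [ 0.43  0.2   2.22  2.87  0.94 -0.66] tcp [0.632 0.387 0.414] al -4.0 minz 0.309 wr z 0.39 minr 0.454 maxlx -0.283 bar [0.64 0.3  0.5 ]
1 [ 0.43  0.21  2.3   3.23  0.88 -1.  ] tcp [0.66  0.287 0.349] al 3.0 minz 0.273 wr z 0.37 minr 0.434 maxlx -0.169 bar [0.65 0.21 0.45]
2 [ 0.43  0.21  2.37  3.59  0.82 -1.34] tcp [0.648 0.183 0.266] al 13.0 minz 0.221 wr z 0.35 minr 0.378 maxlx -0.1 bar [0.64 0.13 0.38]
3 [ 0.44  0.22  2.45  3.95  0.77 -1.68] tcp [0.596 0.086 0.179] al 25.0 minz 0.144 wr z 0.33 minr 0.313 maxlx -0.076 bar [0.6  0.06 0.3 ]
4 [ 0.44  0.23  2.53  4.31  0.71 -2.02] tcp [0.509 0.006 0.098] al 37.0 minz 0.076 wr 
[... 476 characters left out ...]
.1), np.float64(7.2), np.float64(7.2), np.float64(7.2), np.float64(7.2), np.float64(7.2), np.float64(7.1), np.float64(7.0)]
[np.float64(51.0), np.float64(48.0), np.float64(46.0), np.float64(44.0), np.float64(41.0), np.float64(39.0), np.float64(36.0), np.float64(34.0), np.float64(32.0), np.float64(31.0), np.float64(29.0), np.float64(29.0), np.float64(29.0), np.float64(29.0), np.float64(31.0), np.float64(32.0), np.float64(34.0), np.float64(36.0), np.float64(38.0), np.float64(40.0), np.float64(42.0), np.float64(44.0), np.float64(46.0), np.float64(48.0), np.float64(49.0), np.float64(51.0), np.float64(52.0), np.float64(53.0), np.float64(53.0), np.float64(54.0), np.float64(54.0), np.float64(54.0)]
```

Request:
drive_tool --plan '[0,0,-2,0,0,0,0.5,-0.4,0.4,-6,0,0,0,0.5,-0.8,0.8,-11,0,0,0,0.5,-1.2,1.2,-16,0,0,0,0.5,-1.6,1.7,-21,0,0,0,0.5,-2,2.1,-25,0,0,0,0.5,-2.3,2.5,-28,0,0,0,0.5,-2.3,2.5,-28,0,0,0,0.5]'

```text
clock: 8.6
eef_pos: [0.4509, 0.2, 0.2495]
eef_rot: [0.999, -0.045, 0.003, -0.002]
contact_force: [0.6, -0.1, -1.2]
finger_gap: 0.261
```

```bash
cat > tr.py <<'E'
import sys
from seg import *
a,b=int(sys.argv[1]),int(sys.argv[2]); qA=np.load("qA.npy"); qB=np.load("qB.npy")
Q=qA+(qB-qA)*np.linspace(0,1,41)[:,None]
print("gap",get_obs()["finger_gap"]*91.2)
plan_rows(Q[a:b])
E
python3 tr.py 1 9
```

```text
gap 23.843755224027472
clock 8.6 q [3.930e-01 1.460e-01 1.618e+00 1.000e-03 1.371e+00 2.055e+00]
step mm 41.0 deg 7.7
step mm 39.2 deg 7.4
step mm 37.8 deg 7.2
step mm 36.2 deg 7.0
step mm 34.6 deg 6.8
step mm 33.0 deg 6.6
step mm 31.5 deg 6.5
step mm 29.9 deg 6.3
[-2.3, -3.3, 0.8, 0.09, -0.06, -0.08, 0.5, -4.4, -6.6, 1.2, 0.18, -0.1, -0.16, 0.5, -6.4, -9.8, 1.2, 0.28, -0.13, -0.23, 0.5, -8.2, -12.9, 0.8, 0.39, -0.15, -0.29, 0.5, -9.7, -16.0, 0.1, 0.49, -0.16, -0.35, 0.5, -11.0, -18.8, -0.9, 0.6, -0.16, -0.4, 0.5, -12.0, -21.5, -2.1, 0.7, -0.15, -0.44, 0.5, -12.7, -24.1, -3.6, 0.8, -0.13, -0.48, 0.5]
```

Request:
drive_tool --plan '[-2.3,-3.3,0.8,0.09,-0.06,-0.08,0.5,-4.4,-6.6,1.2,0.18,-0.1,-0.16,0.5,-6.4,-9.8,1.2,0.28,-0.13,-0.23,0.5,-8.2,-12.9,0.8,0.39,-0.15,-0.29,0.5,-9.7,-16.0,0.1,0.49,-0.16,-0.35,0.5,-11.0,-18.8,-0.9,0.6,-0.16,-0.4,0.5,-12.0,-21.5,-2.1,0.7,-0.15,-0.44,0.5,-12.7,-24.1,-3.6,0.8,-0.13,-0.48,0.5]'

```text
clock: 9.6
eef_pos: [0.3452, 0.4516, 0.2837]
eef_rot: [0.9, 0.191, -0.044, -0.389]
contact_force: [0.4, 0.0, -1.7]
finger_gap: 0.26
```

```bash
python3 tr.py 9 17
```

```text
gap 23.720896128341618
clock 9.6 q [0.407 0.165 1.799 0.862 1.242 1.237]
step mm 29.1 deg 6.2
step mm 27.1 deg 6.0
step mm 25.8 deg 5.8
step mm 24.8 deg 5.7
step mm 24.0 deg 5.6
step mm 23.4 deg 5.5
step mm 23.1 deg 5.4
step mm 23.1 deg 5.4
[0.9, -2.7, 0.3, 0.09, 0.04, -0.05, 0.5, 2.0, -5.2, 0.5, 0.17, 0.08, -0.09, 0.5, 3.2, -7.5, 0.3, 0.25, 0.14, -0.14, 0.5, 4.6, -9.5, -0.1, 0.31, 0.2, -0.17, 0.5, 6.1, -11.2, -0.8, 0.37, 0.27, -0.21, 0.5, 7.8, -12.6, -1.7, 0.42, 0.35, -0.23, 0.5, 9.6, -13.5, -2.8, 0.46, 0.44, -0.26, 0.5, 11.4, -14.1, -4.1, 0.48, 0.52, -0.28, 0.5]
```

Request:
drive_tool --plan '[0.9,-2.7,0.3,0.09,0.04,-0.05,0.5,2.0,-5.2,0.5,0.17,0.08,-0.09,0.5,3.2,-7.5,0.3,0.25,0.14,-0.14,0.5,4.6,-9.5,-0.1,0.31,0.2,-0.17,0.5,6.1,-11.2,-0.8,0.37,0.27,-0.21,0.5,7.8,-12.6,-1.7,0.42,0.35,-0.23,0.5,9.6,-13.5,-2.8,0.46,0.44,-0.26,0.5,11.4,-14.1,-4.1,0.48,0.52,-0.28,0.5]'

```text
clock: 10.6
eef_pos: [0.4165, 0.5542, 0.4176]
eef_rot: [0.731, 0.189, 0.196, -0.626]
contact_force: [-0.4, 0.0, -0.6]
finger_gap: 0.262
```

```bash
python3 tr.py 17 25
```

```text
gap 23.863933945844792
clock 10.6 q [0.413 0.182 1.978 1.715 1.11  0.424]
step mm 25.2 deg 5.7
step mm 23.9 deg 5.3
step mm 24.7 deg 5.3
step mm 25.7 deg 5.3
step mm 26.9 deg 5.3
step mm 28.1 deg 5.3
step mm 29.4 deg 5.3
step mm 30.8 deg 5.4
[2.5, -0.4, -0.3, 0.02, 0.09, -0.03, 0.5, 4.8, -0.1, -0.8, 0.02, 0.18, -0.06, 0.5, 7.1, 0.5, -1.6, 0.01, 0.27, -0.09, 0.5, 9.2, 1.5, -2.6, -0.02, 0.35, -0.12, 0.5, 11.2, 2.7, -4.0, -0.05, 0.43, -0.14, 0.5, 13.0, 4.2, -5.5, -0.09, 0.51, -0.16, 0.5, 14.5, 5.9, -7.3, -0.15, 0.59, -0.18, 0.5, 15.8, 7.9, -9.3, -0.21, 0.65, -0.2, 0.5]
```

Request:
drive_tool --plan '[2.5,-0.4,-0.3,0.02,0.09,-0.03,0.5,4.8,-0.1,-0.8,0.02,0.18,-0.06,0.5,7.1,0.5,-1.6,0.01,0.27,-0.09,0.5,9.2,1.5,-2.6,-0.02,0.35,-0.12,0.5,11.2,2.7,-4.0,-0.05,0.43,-0.14,0.5,13.0,4.2,-5.5,-0.09,0.51,-0.16,0.5,14.5,5.9,-7.3,-0.15,0.59,-0.18,0.5,15.8,7.9,-9.3,-0.21,0.65,-0.2,0.5]'

```text
clock: 11.6
eef_pos: [0.5879, 0.4552, 0.4421]
eef_rot: [0.672, 0.028, 0.495, -0.55]
contact_force: [-0.9, 0.1, -1.0]
finger_gap: 0.262
```

```bash
python3 tr.py 25 33
```

```text
gap 23.86249437911194
clock 11.6 q [ 0.421  0.198  2.164  2.581  0.978 -0.39 ]
step mm 30.3 deg 5.5
step mm 33.5 deg 5.5
step mm 34.7 deg 5.5
step mm 36.0 deg 5.6
step mm 37.2 deg 5.6
step mm 38.2 deg 5.7
step mm 39.2 deg 5.7
step mm 40.1 deg 5.7
[1.8, 2.4, -0.7, -0.06, 0.06, -0.03, 0.5, 3.0, 5.3, -1.8, -0.14, 0.11, -0.06, 0.5, 4.1, 8.3, -3.2, -0.22, 0.15, -0.1, 0.5, 4.9, 11.3, -4.9, -0.31, 0.19, -0.13, 0.5, 5.4, 14.4, -7.0, -0.4, 0.21, -0.15, 0.5, 5.7, 17.4, -9.3, -0.49, 0.23, -0.18, 0.5, 5.6, 20.4, -11.8, -0.59, 0.23, -0.21, 0.5, 5.4, 23.2, -14.7, -0.69, 0.23, -0.23, 0.5]
```

Request:
drive_tool --plan '[1.8,2.4,-0.7,-0.06,0.06,-0.03,0.5,3.0,5.3,-1.8,-0.14,0.11,-0.06,0.5,4.1,8.3,-3.2,-0.22,0.15,-0.1,0.5,4.9,11.3,-4.9,-0.31,0.19,-0.13,0.5,5.4,14.4,-7.0,-0.4,0.21,-0.15,0.5,5.7,17.4,-9.3,-0.49,0.23,-0.18,0.5,5.6,20.4,-11.8,-0.59,0.23,-0.21,0.5,5.4,23.2,-14.7,-0.69,0.23,-0.23,0.5]'

```text
clock: 12.6
eef_pos: [0.6563, 0.2227, 0.2957]
eef_rot: [0.753, -0.127, 0.604, -0.23]
contact_force: [-0.2, 0.2, -0.8]
finger_gap: 0.256
```

```bash
python3 tr.py 33 41
python3 - <<'E'
from h import *
im,d=grab_frame("scene"); cv2.imwrite("pics/s5.png",im[:,:,::-1])
E
```

```text
gap 23.35380997041334
clock 12.6 q [ 0.437  0.211  2.346  3.463  0.841 -1.217]
step mm 36.6 deg 5.1
step mm 41.5 deg 5.8
step mm 42.1 deg 5.8
step mm 42.5 deg 5.8
step mm 42.8 deg 5.8
step mm 43.0 deg 5.7
step mm 43.0 deg 5.7
step mm 42.9 deg 5.6
[-0.5, 3.6, -0.7, -0.08, -0.01, -0.04, 0.5, -1.6, 7.4, -1.9, -0.17, -0.03, -0.07, 0.5, -2.7, 11.2, -3.3, -0.26, -0.05, -0.11, 0.5, -4.0, 14.8, -5.1, -0.35, -0.09, -0.14, 0.5, -5.5, 18.2, -7.2, -0.44, -0.13, -0.18, 0.5, -7.0, 21.5, -9.6, -0.52, -0.18, -0.21, 0.5, -8.5, 24.5, -12.2, -0.59, -0.24, -0.24, 0.5, -10.2, 27.2, -15.1, -0.67, -0.3, -0.27, 0.5]
```

View pics/s5.png

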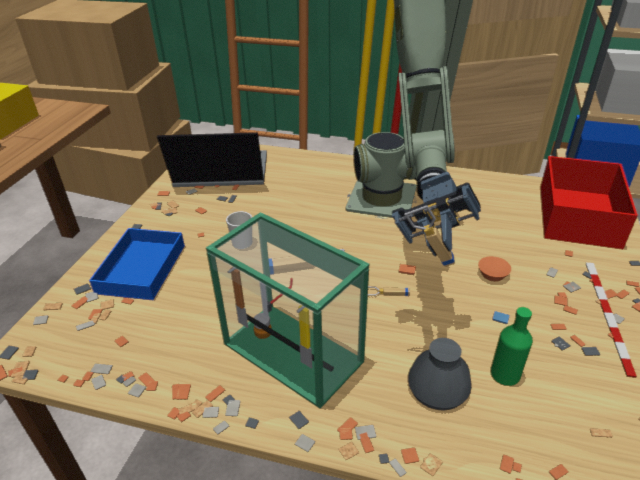

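Request:
drive_tool --plan '[-0.5,3.6,-0.7,-0.08,-0.01,-0.04,0.5,-1.6,7.4,-1.9,-0.17,-0.03,-0.07,0.5,-2.7,11.2,-3.3,-0.26,-0.05,-0.11,0.5,-4.0,14.8,-5.1,-0.35,-0.09,-0.14,0.5,-5.5,18.2,-7.2,-0.44,-0.13,-0.18,0.5,-7.0,21.5,-9.6,-0.52,-0.18,-0.21,0.5,-8.5,24.5,-12.2,-0.59,-0.24,-0.24,0.5,-10.2,27.2,-15.1,-0.67,-0.3,-0.27,0.5]'

```text
clock: 13.65
eef_pos: [0.5041, 0.0046, 0.0944]
eef_rot: [0.878, -0.183, 0.432, 0.097]
contact_force: [-0.1, -0.9, -0.2]
finger_gap: 0.26
```

Run:
```python
from mv import *
from kin import *
p,Rr,o=pose(); log(o); print(o["q"].round(3),p.round(4),o["finger_gap"]*91.2)
P,Rt=tpose(-.11,.215,np.radians(53),0); print("err",(p-P).round(4),(Rt.inv()*Rr).as_rotvec().round(3))
im,d=grab_frame("wrist"); cv2.imwrite("pics/w7.png",im[:,:,::-1]); np.save("pics/w7d.npy",d)
c=cal("wrist")
print("bar exp",proj(c,p+Rr.apply([.113,0,-.0432])))
print("hook nominal shank end, tip",proj(c,[lw((.075,0,.2)),lw((.071,0,.222)),lw((0,0,.225)),lw((.0,.15,.298)),lw((0,-.15,.298)),lw((.159,0,.2))]).round(1))
im,d=grab_frame("scene"); cv2.imwrite("pics/s6.png",im[:,:,::-1])
```

```text
[ 0.45   0.23   2.529  4.332  0.717 -2.04 ] [0.5041 0.0046 0.0944] 23.720244547064745
err [-0.0049 -0.0019 -0.004 ] [-0.013 -0.008 -0.007]
bar exp [[318.2854393   43.83617316]]
hook nominal shank end, tip [[ 315.4  -70.8]
 [ 315.3 -110.8]
 [ 314.5  -85.7]
 [ -80.7 -346.1]
 [ 692.9 -322. ]
 [ 316.  -101.7]]
```

View pics/w7.png

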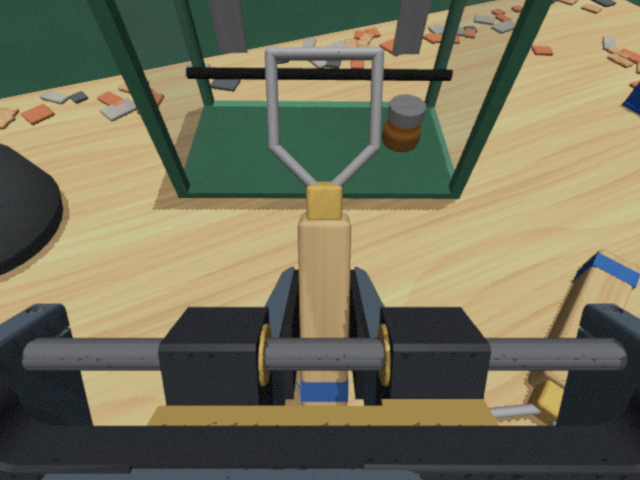

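View pics/s6.png

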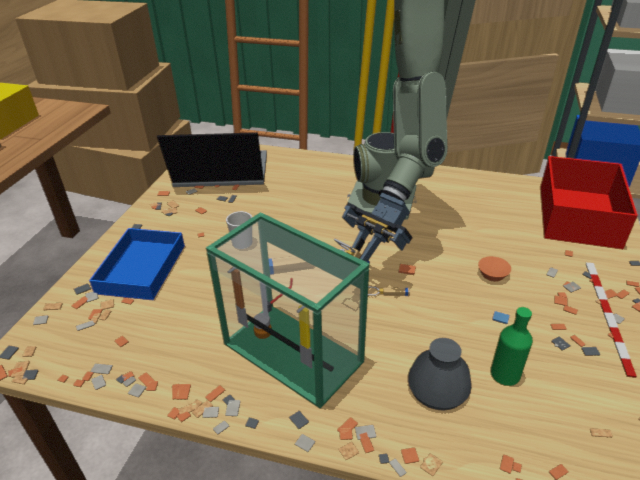

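Run:
```python
from mv import *
from kin import *
p,Rr,o=pose(); c=cal("wrist")
for nm,P in [("fl",(0,.15,0)),("fr",(0,-.15,0)),("bump c",(.112,0,.075)),("bumpL",(.112,.144,.075)),("bumpR",(.112,-.144,.075)),("floor front top edge",(0,0,.008)),("tin",(.084,-.095,.05))]:
    print(nm,proj(c,lw(P)).round(1))
print("bar",proj(c,p+Rr.apply([.113,0,-.0432])))
d=np.load("pics/w7d.npy")
for uv in [(240,74),(320,73),(400,75),(320,54),(320,193),(250,150)]:
    X=unproj(c,float(uv[0]),float(uv[1]),float(d[uv[1],uv[0]])); l=X-[LK[0],LK[1],0]; cc,s=np.cos(LK[2]),np.sin(LK[2]); print(uv,X.round(4),"locker",np.round([cc*l[0]+s*l[1],-s*l[0]+cc*l[1],l[2]],4),"tool",Rr.inv().apply(X-p).round(4))
```

```text
fl [[177.5 195.1]]
fr [[458.2 196.3]]
bump c [[318.9  71.4]]
bumpL [[184.9  70.2]]
bumpR [[451.7  72.5]]
floor front top edge [[318.5 190.5]]
tin [[405.6 108. ]]
bar [[323.1662156   51.99716772]]
(240, 74) [ 0.7705 -0.016   0.0753] locker [0.1049 0.084  0.0753] tool [ 0.1398 -0.0892  0.2111]
(320, 73) [ 0.7373 -0.0944  0.0767] locker [ 0.1058 -0.0012  0.0767] tool [ 0.1408 -0.004   0.2119]
(400, 75) [ 0.7016 -0.172   0.0762] locker [ 0.1041 -0.0866  0.0762] tool [0.1388 0.0813 0.2119]
(320, 54) [ 0.533  -0.0052  0.2109] locker [-0.1171 -0.0012  0.2109] tool [ 0.1116 -0.0013 -0.0466]
(320, 193) [0.4993 0.0092 0.169 ] locker [-0.1537 -0.0013  0.169 ] tool [ 0.0561 -0.0015 -0.0502]
(250, 150) [ 0.7316 -0.004   0.0068] locker [0.0644 0.0794 0.0068] tool [ 0.0608 -0.0853  0.2207]
```

Run:
```python
from h import *
from kin import lw
from scipy.optimize import least_squares
C={n:cal(n) for n in("top","scene")}
pts={}
for n,(u0,u1,v0,v1) in {"top":(305,335,140,190),"scene":(262,300,272,312)}.items():
    im=cv2.imread(f"pics/{n}0.png")[v0:v1,u0:u1].astype(int); B,G,Rr=im[...,0],im[...,1],im[...,2]
    # normalised redness
    m=(Rr-np.maximum(G,B)); mm=m>35
    v,u=np.nonzero(mm); print(n,mm.sum(), u.min()+u0,u.max()+u0,v.min()+v0,v.max()+v0)
    pts[n]=np.column_stack([u+u0,v+v0]); 
    for r in range(v.min(),v.max()+1): print(r+v0, (u[v==r]+u0).tolist() if 0 else (u[v==r].min()+u0,u[v==r].max()+u0), end="; ")
    print()
from scipy.ndimage import distance_transform_edt
def render(n,dx,dz,dy=0):
    img=np.zeros((480*4,640*4),np.uint8); c=C[n]
    A=[lw((.159,dy,.2+dz)),lw((.075+dx,dy,.2+dz)),lw((.073+dx,dy,.223-.003+dz))]
    P=proj(c,np.array(A)); K,Rm,t=c; dep=(Rm@A[1]+t)[2]; w=max(1,int(round(.006*K[0,0]/dep*4)))
    for a,b in zip(P[:-1],P[1:]): cv2.line(img,tuple(int(x) for x in np.round((a+.5)*4)),tuple(int(x) for x in np.round((b+.5)*4)),255,w)
    return cv2.resize(img,(640,480),interpolation=cv2.INTER_AREA)>127
best=[]
masks={}
for n in C:
    m=np.zeros((480,640),bool); m[pts[n][:,1],pts[n][:,0]]=True; masks[n]=m
for dx in np.arange(-.012,.0121,.002):
  for dz in np.arange(-.006,.0061,.002):
    for dy in(-.002,0,.002):
      s=[]
      for n in C:
        r=render(n,dx,dz,dy); 
        # ignore region near clamp: compare only front part
        roi=np.zeros_like(r); 
        if n=="top": roi[155:195,300:335]=1
        else: roi[270:300,275:305]=1
        s.append(((r&masks[n]&roi).sum())/max(1,((r|masks[n])&roi).sum()))
      best.append((sum(s),dx,dz,dy,s))
best.sort(key=lambda x:-x[0])
for b in best[:8]: print(np.round(b[:4],4),np.round(b[4],2))
for k in(0,1):
  bb=sorted(best,key=lambda x:-x[4][k])[:5]; print([(np.round(b[1:4],3).tolist(),round(b[4][k],2)) for b in bb])
```

```text
top 60 313 325 154 180
154 (np.int64(324), np.int64(325)); 155 (np.int64(324), np.int64(325)); 156 (np.int64(323), np.int64(325)); 157 (np.int64(323), np.int64(324)); 158 (np.int64(323), np.int64(324)); 159 (np.int64(322), np.int64(324)); 160 (np.int64(322), np.int64(323)); 161 (np.int64(321), np.int64(323)); 162 (np.int64(321), np.int64(322)); 163 (np.int64(320), np.int64(322)); 164 (np.int64(320), np.int64(321)); 165 (np.int64(320), np.int64(321)); 166 (np.int64(319), np.int64(320)); 167 (np.int64(319), np.int64(320)); 168 (np.int64(318), np.int64(319)); 169 (np.int64(318), np.int64(319)); 170 (np.int64(318), np.int64(319)); 171 (np.int64(317), np.int64(318)); 172 (np.int64(317), np.int64(318)); 173 (np.int64(316), np.int64(317)); 174 (np.int64(316), np.int64(317)); 175 (np.int64(315), np.int64(316)); 176 (np.int64(315), np.int64(316)); 177 (np.int64(314), np.int64(316)); 178 (np.int64(313), np.int64(315)); 179 (np.int64(313), np.int64(315)); 180 (np.int64(313), np.int64(313)); 
scene 67 270 292 278 303
278 (np.int64(290), np.int64(292)); 279 (np.int64(290), np.int64(292)); 280 (np.int64(290), np.int64(292)); 281 (np.int64(290), np.int64(292)); 282 (np.int64(290), np.int64(292)); 283 (np.int64(290), np.int64(292)); 284 (np.int64(290), np.int64(292)); 285 (np.int64(290), np.int64(291)); 286 (np.int64(289), np.int64(291)); 287 (np.int64(288), np.int64(291)); 288 (np.int64(290), np.int64(290)); Traceback (most recent call last):
  File "<stdin>", line 12, in <module>
    return umr_minimum(a, axis, None, out, keepdims, initial, where)
ValueError: zero-size array to reduction operation minimum which has no identity
```

```bash
cat > hk.py <<'E'
from h import *
from kin import lw
C={n:cal(n) for n in("top","scene")}
masks={}
for n,(u0,u1,v0,v1) in {"top":(305,335,140,190),"scene":(262,300,272,312)}.items():
    im=cv2.imread(f"pics/{n}0.png").astype(int); m=(im[...,2]-np.maximum(im[...,1],im[...,0]))>35
    k=np.zeros_like(m); k[v0:v1,u0:u1]=1; masks[n]=m&k
def render(n,dx,dz,dy=0):
    img=np.zeros((480*4,640*4),np.uint8); c=C[n]
    A=[lw((.159,dy,.2+dz)),lw((.075+dx,dy,.2+dz)),lw((.073+dx,dy,.223-.003+dz))]
    P=proj(c,np.array(A)); K,Rm,t=c; dep=(Rm@A[1]+t)[2]; w=max(1,int(round(.006*K[0,0]/dep*4)))
    for a,b in zip(P[:-1],P[1:]): cv2.line(img,tuple(int(x) for x in np.round((a+.5)*4)),tuple(int(x) for x in np.round((b+.5)*4)),255,w)
    return cv2.resize(img,(640,480),interpolation=cv2.INTER_AREA)>127
best=[]
for dx in np.arange(-.012,.0121,.002):
  for dz in np.arange(-.006,.0061,.002):
    for dy in(-.003,-.001,.001,.003):
      s=[]
      for n in C:
        r=render(n,dx,dz,dy); roi=np.zeros_like(r)
        if n=="top": roi[155:195,300:335]=1
        else: roi[270:300,275:305]=1
        s.append(((r&masks[n]&roi).sum())/max(1,((r|masks[n])&roi).sum()))
      best.append((sum(s),dx,dz,dy,s))
best.sort(key=lambda x:-x[0])
for b in best[:8]: print(np.round(b[:4],4),np.round(b[4],2))
for k in(0,1):
  bb=sorted(best,key=lambda x:-x[4][k])[:5]; print([(np.round(b[1:4],3).tolist(),round(float(b[4][k]),2)) for b in bb])
E
python3 hk.py
```

```text
[1.085e+00 0.000e+00 6.000e-03 1.000e-03] [0.71 0.37]
[1.067e+00 2.000e-03 6.000e-03 1.000e-03] [0.72 0.35]
[ 1.0109e+00 -2.0000e-03  6.0000e-03  1.0000e-03] [0.71 0.3 ]
[0.9844 0.002  0.004  0.001 ] [0.7  0.28]
[0.9815 0.     0.004  0.001 ] [0.7  0.28]
[ 0.9677 -0.004   0.006   0.001 ] [0.7  0.27]
[0.962 0.004 0.006 0.001] [0.65 0.31]
[ 0.9508 -0.002   0.004   0.001 ] [0.72 0.23]
[([0.004, -0.006, 0.003], 0.73), ([0.0, 0.002, 0.001], 0.72), ([0.002, -0.006, 0.003], 0.72), ([0.002, 0.006, 0.001], 0.72), ([-0.002, 0.004, 0.001], 0.72)]
[([-0.004, 0.006, -0.003], 0.55), ([-0.004, 0.004, -0.003], 0.54), ([-0.006, 0.006, -0.003], 0.49), ([-0.002, 0.006, -0.003], 0.49), ([-0.006, 0.004, -0.003], 0.49)]
```

```bash
cat > go.py <<'E'
from mv import *
from kin import *
def bar(p,Rr):
    X=p+Rr.apply([.113,0,-.0432]); l=X-[LK[0],LK[1],0]; c,s=np.cos(LK[2]),np.sin(LK[2]); ax=Rr.as_matrix()[:,0]; 
    return np.array([c*l[0]+s*l[1],-s*l[0]+c*l[1],l[2]]),np.degrees(np.arcsin(ax[2])),np.degrees(np.arctan2(ax[1],ax[0])-LK[2])
def state():
    p,Rr,o=pose(); b,t,y=bar(p,Rr); print("clock",o["clock"],"bar",b.round(4),"tilt",round(t,1),"yaw",round(y,1),"q",o["q"].round(2),"F",o["contact_force"].round(2),"M",o["moment"].round(2),"gap",round(o["finger_gap"]*91.2,1)); return p,Rr,o
def way(wps,g=.5,hold=0):
    p0,R0,o=state(); b0,t0,_=bar(p0,R0); prev=np.array([b0[0],b0[2],t0,b0[1]]); out=[]; Rp=R0
    for w in wps:
        bx,bz,th,n=w[:4]; by=w[4] if len(w)>4 else 0.
        tgt=np.array([bx,bz,th,by])
        for i in range(1,n+1):
            s=prev+(tgt-prev)*i/n; P,Rt=tpose(s[0],s[1],np.radians(s[2]),0.,by=s[3])
            out.append([round(float(x),2) for x in R0.inv().apply(P-p0)*100]+[round(float(x),3) for x in (R0.inv()*Rt).as_rotvec()]+[g])
        prev=tgt
    out+= [out[-1]]*hold
    print(len(out)); print(sum(out,[]))
E
python3 - <<'E'
from go import *
way([(.03,.211,55,5),(.03,.240,55,2)],hold=1)
S=[list(get_obs()["q"])]
for w in [(.03,.211),(.03,.24),(.086,.24),(.086,.21)]:
    P,Rt=tpose(*w,np.radians(55),0.); print(w,[s.round(2).tolist() for s in ik(P,Rt,S)])
E
```

```text
clock 13.75 bar [-0.1136 -0.0025  0.2099] tilt 52.5 yaw 0.7 q [ 0.45  0.23  2.53  4.33  0.72 -2.04] F [ 0.35 -0.54 -1.44] M [ 0.32  0.54 -0.02] gap 23.8
8
[1.75, -0.2, 2.36, 0.012, 0.009, 0.007, 0.5, 3.56, -0.26, 4.72, 0.012, 0.017, 0.007, 0.5, 5.36, -0.32, 7.09, 0.012, 0.026, 0.007, 0.5, 7.17, -0.39, 9.45, 0.012, 0.035, 0.007, 0.5, 8.98, -0.45, 11.81, 0.012, 0.044, 0.007, 0.5, 10.13, -0.43, 10.93, 0.012, 0.044, 0.007, 0.5, 11.28, -0.41, 10.05, 0.012, 0.044, 0.007, 0.5, 11.28, -0.41, 10.05, 0.012, 0.044, 0.007, 0.5]
(0.03, 0.211) [[0.16, 0.37, 2.33, 4.01, 0.62, -1.99]]
(0.03, 0.24) [[0.16, 0.3, 2.3, 4.13, 0.56, -2.12]]
(0.086, 0.24) [[0.09, 0.35, 2.2, 4.1, 0.5, -2.16]]
(0.086, 0.21) [[0.09, 0.41, 2.23, 3.98, 0.56, -2.02]]
```

Request:
drive_tool --plan '[1.75,-0.2,2.36,0.012,0.009,0.007,0.5,3.56,-0.26,4.72,0.012,0.017,0.007,0.5,5.36,-0.32,7.09,0.012,0.026,0.007,0.5,7.17,-0.39,9.45,0.012,0.035,0.007,0.5,8.98,-0.45,11.81,0.012,0.044,0.007,0.5,8.98,-0.45,11.81,0.012,0.044,0.007,0.5,8.98,-0.45,11.81,0.012,0.044,0.007,0.5]'

```text
clock: 14.62
eef_pos: [0.6404, -0.0507, 0.0925]
eef_rot: [0.869, -0.181, 0.452, 0.094]
contact_force: [0.1, -0.0, 0.1]
finger_gap: 0.261
```

Run:
```python
from go import *
way([(.03,.24,55,3),(.086,.24,55,4)],hold=1)
im,d=grab_frame("wrist"); cv2.imwrite("pics/w8.png",im[:,:,::-1])
im,d=grab_frame("scene"); cv2.imwrite("pics/s8.png",cv2.resize(im[200:410,190:450],None,fx=2.8,fy=2.8,interpolation=cv2.INTER_CUBIC)[:,:,::-1])
```

```text
clock 14.625 bar [2.910e-02 1.000e-04 2.098e-01] tilt 54.9 yaw 0.1 q [ 0.16  0.37  2.33  4.01  0.62 -1.98] F [ 0.07 -0.05  0.12] M [ 0.32  0.61 -0.03] gap 23.8
8
[0.79, -0.0, -0.55, -0.001, 0.0, 0.001, 0.5, 1.64, 0.0, -1.1, -0.001, 0.001, 0.001, 0.5, 2.48, 0.01, -1.65, -0.001, 0.001, 0.001, 0.5, 3.28, 0.01, -0.5, -0.001, 0.001, 0.001, 0.5, 4.09, 0.01, 0.65, -0.001, 0.001, 0.001, 0.5, 4.89, 0.01, 1.79, -0.001, 0.001, 0.001, 0.5, 5.7, 0.01, 2.94, -0.001, 0.001, 0.001, 0.5, 5.7, 0.01, 2.94, -0.001, 0.001, 0.001, 0.5]
```

View pics/w8.png

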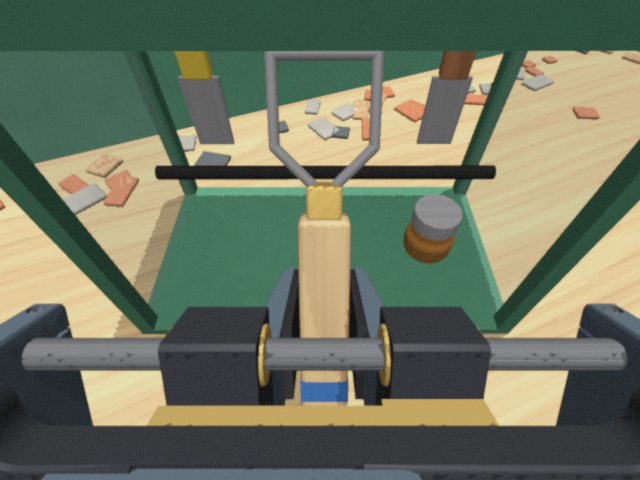

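View pics/s8.png

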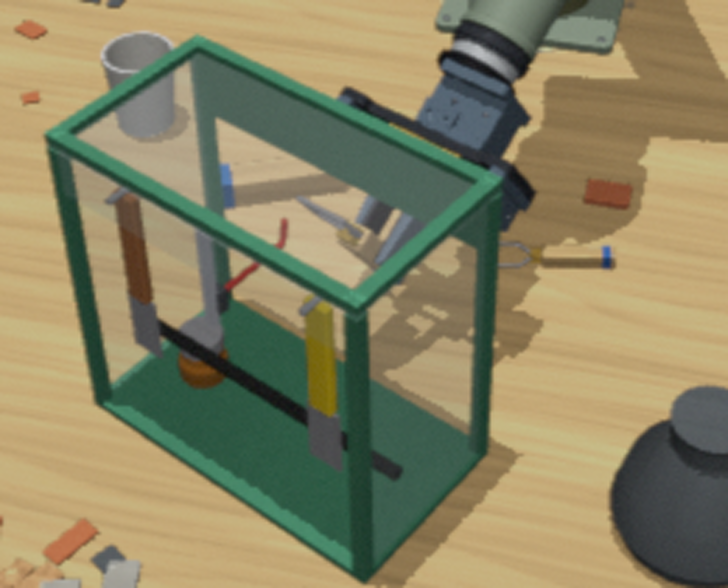

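Request:
drive_tool --plan '[0.8,0,-0.55,0,0,0,0.5,1.64,0,-1.1,0,0,0,0.5,2.48,0,-1.65,0,0,0,0.5,3.28,0,-0.5,0,0,0,0.5,4.1,0,0.65,0,0,0,0.5,4.9,0,1.8,0,0,0,0.5,5.7,0,2.94,0,0,0,0.5,5.7,0,2.94,0,0,0,0.5]'

```text
clock: 15.72
eef_pos: [0.6933, -0.074, 0.1224]
eef_rot: [0.868, -0.181, 0.452, 0.094]
contact_force: [-0.2, 0.4, -1.3]
finger_gap: 0.261
```

Run:
```python
from go import *
way([(.086,.217,55,3)],hold=1)
im,d=grab_frame("wrist"); cv2.imwrite("pics/w9.png",im[:,:,::-1])
im,d=grab_frame("scene"); cv2.imwrite("pics/s9.png",cv2.resize(im[220:340,230:390],None,fx=4.8,fy=4.8,interpolation=cv2.INTER_CUBIC)[:,:,::-1])
im,d=grab_frame("top"); cv2.imwrite("pics/t9.png",cv2.resize(im[120:240,240:400],None,fx=4.8,fy=4.8,interpolation=cv2.INTER_CUBIC)[:,:,::-1])
```

```text
clock 15.725 bar [ 0.0867 -0.      0.2397] tilt 55.0 yaw 0.0 q [ 0.09  0.35  2.2   4.1   0.5  -2.16] F [-0.19  0.4  -1.29] M [ 0.28  0.61 -0.01] gap 23.8
4
[-0.68, -0.01, 0.42, -0.0, 0.0, 0.0, 0.5, -1.32, -0.01, 0.83, -0.0, 0.0, 0.0, 0.5, -1.95, -0.01, 1.25, -0.0, 0.0, 0.0, 0.5, -1.95, -0.01, 1.25, -0.0, 0.0, 0.0, 0.5]
```

View pics/w9.png

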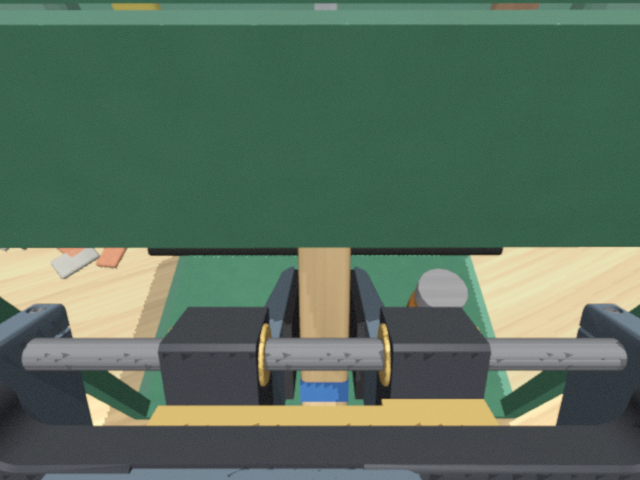

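View pics/s9.png

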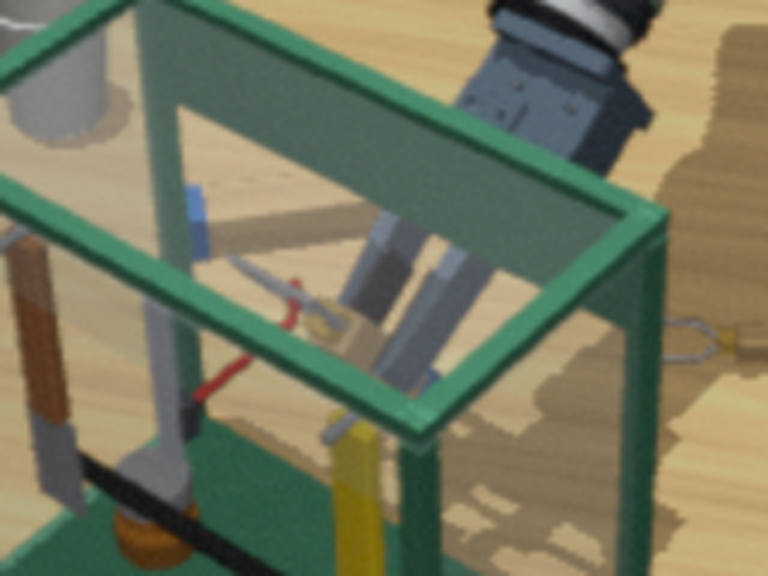

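View pics/t9.png

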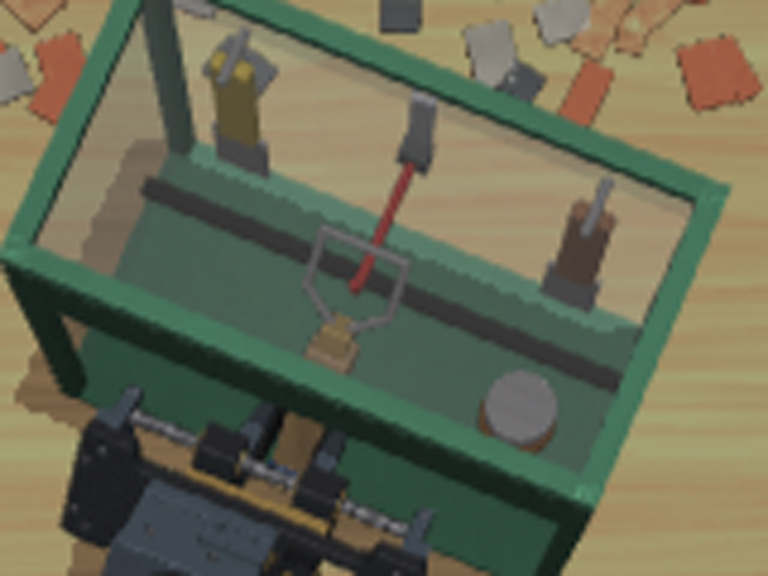

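Request:
drive_tool --plan '[-0.68,0,0.42,0,0,0,0.5,-1.32,0,0.83,0,0,0,0.5,-1.95,0,1.25,0,0,0,0.5,-1.95,0,1.25,0,0,0,0.5,-1.95,0,1.25,0,0,0,0.5]'

```text
clock: 16.5
eef_pos: [0.691, -0.0728, 0.099]
eef_rot: [0.869, -0.18, 0.451, 0.094]
contact_force: [-0.6, 0.1, -0.9]
finger_gap: 0.262
```

Run:
```python
from go import *
way([(.086,.212,55,1),(.086,.208,55,2)],hold=1)
```

```text
clock 16.5 bar [8.430e-02 2.000e-04 2.163e-01] tilt 54.9 yaw 0.2 q [ 0.09  0.4   2.22  4.    0.54 -2.05] F [-0.63  0.08 -0.86] M [ 0.29  0.59 -0.04] gap 23.9
4
[-0.3, 0.01, 0.4, -0.001, 0.001, 0.002, 0.5, -0.46, 0.01, 0.52, -0.001, 0.001, 0.002, 0.5, -0.63, 0.01, 0.63, -0.001, 0.001, 0.002, 0.5, -0.63, 0.01, 0.63, -0.001, 0.001, 0.002, 0.5]
```

Request:
drive_tool --plan '[-0.16,0,0.11,0,0,0,0.5,-0.32,0,0.23,0,0,0,0.5,-0.45,0,0.31,0,0,0,0.5,-0.45,0,0.31,0,0,0,0.5]'

```text
clock: 17.0
eef_pos: [0.6909, -0.0728, 0.0933]
eef_rot: [0.869, -0.18, 0.451, 0.094]
contact_force: [0.2, 0.9, -0.5]
finger_gap: 0.259
```

Run:
```python
from go import *
state()
```

```text
clock 17.0 bar [8.420e-02 2.000e-04 2.106e-01] tilt 54.9 yaw 0.2 q [ 0.09  0.41  2.23  3.98  0.55 -2.03] F [ 0.24  0.91 -0.47] M [0.31 0.63 0.01] gap 23.6
```

Request:
drive_tool --plan '[-0.1,0,0.07,0,0,0,0.5,-0.2,0,0.14,0,0,0,0.5,-0.2,0,0.14,0,0,0,0.5]'

```text
clock: 17.38
eef_pos: [0.6915, -0.073, 0.0919]
eef_rot: [0.868, -0.18, 0.452, 0.094]
contact_force: [-0.7, -0.0, 2.5]
finger_gap: 0.257
```

Run:
```python
from go import *
state()
im,d=grab_frame("scene"); cv2.imwrite("pics/s10.png",cv2.resize(im[220:340,230:390],None,fx=4.8,fy=4.8,interpolation=cv2.INTER_CUBIC)[:,:,::-1])
state()
```

```text
clock 17.375 bar [8.460e-02 2.000e-04 2.092e-01] tilt 55.0 yaw 0.1 q [ 0.09  0.41  2.23  3.98  0.56 -2.02] F [-0.7  -0.03  2.48] M [ 0.07 -0.01  0.05] gap 23.4
clock 17.425 bar [8.460e-02 2.000e-04 2.092e-01] tilt 55.0 yaw 0.1 q [ 0.09  0.41  2.23  3.98  0.56 -2.02] F [-0.22 -0.27  2.43] M [ 0.05 -0.01 -0.05] gap 23.9
```

View pics/s10.png

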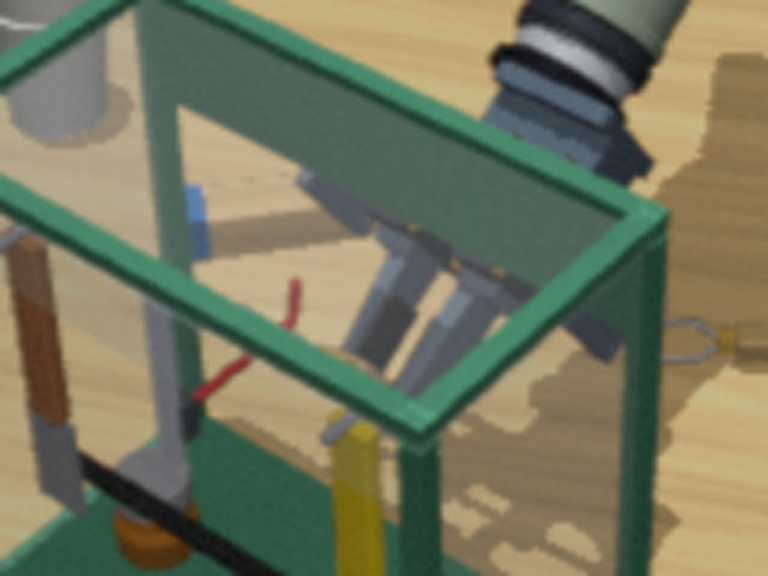

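Request:
drive_tool --plan '[-0.11,0,-0.16,0,0,0,0.5,-0.23,0,-0.33,0,0,0,0.5,-0.23,0,-0.33,0,0,0,0.5]'

```text
clock: 17.8
eef_pos: [0.6876, -0.0713, 0.0919]
eef_rot: [0.868, -0.18, 0.452, 0.094]
contact_force: [-0.5, 0.8, 1.9]
finger_gap: 0.264
```

```bash
cat >> go.py <<'E'
def fl():
    p,Rr,o=state(); F=o["contact_force"]; c,s=np.cos(LK[2]),np.sin(LK[2]); print("F locker x,y,z",np.round([c*F[0]+s*F[1],-s*F[0]+c*F[1],F[2]],2))
E
python3 -c "
from go import *
fl()"
```

```text
clock 17.8 bar [0.0803 0.0003 0.2093] tilt 55.0 yaw 0.2 q [ 0.09  0.41  2.24  3.98  0.56 -2.02] F [-0.5   0.83  1.88] M [0.1  0.06 0.05] gap 24.1
F locker x,y,z [-0.79  0.57  1.88]
```

Not yet in contact with the upturn; continuing in small steps.

Request:
drive_tool --plan '[-0.11,0,-0.16,0,0,0,0.5,-0.17,0,-0.25,0,0,0,0.5,-0.17,0,-0.25,0,0,0,0.5]'

```text
clock: 18.18
eef_pos: [0.6849, -0.0701, 0.0921]
eef_rot: [0.868, -0.18, 0.452, 0.094]
contact_force: [1.4, -1.1, 2.5]
finger_gap: 0.262
```

```bash
python3 -c "
from go import *
fl()"
```

```text
clock 18.175 bar [0.0774 0.0003 0.2095] tilt 55.1 yaw 0.2 q [ 0.1   0.41  2.24  3.98  0.57 -2.01] F [ 1.4  -1.07  2.52] M [0.05 0.06 0.  ] gap 23.9
F locker x,y,z [ 1.71 -0.42  2.52]
```

Request:
drive_tool --plan '[-0.06,0,-0.08,0,0,0,0.5,-0.12,0,-0.16,0,0,0,0.5,-0.12,0,-0.16,0,0,0,0.5]'

```text
clock: 18.55
eef_pos: [0.6833, -0.0694, 0.0923]
eef_rot: [0.868, -0.18, 0.453, 0.094]
contact_force: [2.9, -1.2, 1.8]
finger_gap: 0.257
```

```bash
python3 -c "
from go import *
fl()"
```

```text
clock 18.55 bar [0.0756 0.0003 0.2097] tilt 55.1 yaw 0.1 q [ 0.1   0.4   2.25  3.98  0.57 -2.01] F [ 2.94 -1.2   1.85] M [ 0.06  0.1  -0.05] gap 23.4
F locker x,y,z [3.18 0.08 1.85]
```

Request:
drive_tool --plan '[-0.1,0,-0.12,0,0,0,0.5,-0.19,0,-0.23,0,0,0,0.5,-0.19,0,-0.23,0,0,0,0.5]'

```text
clock: 18.92
eef_pos: [0.6808, -0.0683, 0.0924]
eef_rot: [0.868, -0.18, 0.453, 0.094]
contact_force: [4.4, -2.5, 2.0]
finger_gap: 0.262
```

```bash
python3 -c "
from go import *
fl()"
```

```text
clock 18.925 bar [0.0728 0.0003 0.2098] tilt 55.1 yaw 0.1 q [ 0.1   0.4   2.25  3.98  0.57 -2.01] F [ 4.39 -2.46  2.03] M [ 0.13  0.08 -0.01] gap 23.9
F locker x,y,z [ 5.   -0.5   2.03]
```

Request:
drive_tool --plan '[-0.11,0,-0.16,0,0,0,0.5,-0.22,0,-0.31,0,0,0,0.5,-0.31,0,-0.41,0,0,0,0.5,-0.31,0,-0.41,0,0,0,0.5]'

```text
clock: 19.42
eef_pos: [0.6771, -0.0665, 0.0934]
eef_rot: [0.867, -0.18, 0.454, 0.095]
contact_force: [5.5, -3.2, 2.4]
finger_gap: 0.261
```

```bash
python3 -c "
from go import *
fl()
im,d=grab_frame('top'); cv2.imwrite('pics/t11.png',cv2.resize(im[120:240,240:400],None,fx=4.8,fy=4.8,interpolation=cv2.INTER_CUBIC)[:,:,::-1])
im,d=grab_frame('scene'); cv2.imwrite('pics/s11.png',cv2.resize(im[220:340,230:390],None,fx=4.8,fy=4.8,interpolation=cv2.INTER_CUBIC)[:,:,::-1])
"
```

```text
clock 19.425 bar [0.0683 0.0003 0.2109] tilt 55.3 yaw 0.1 q [ 0.11  0.4   2.26  3.98  0.58 -2.  ] F [ 5.53 -3.16  2.38] M [ 0.   -0.11 -0.02] gap 23.8
F locker x,y,z [ 6.34 -0.68  2.38]
```

View pics/t11.png

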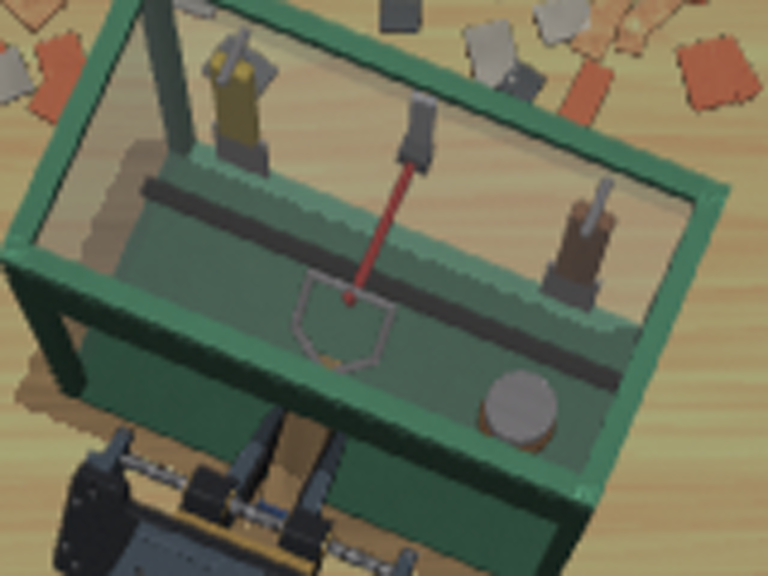

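View pics/s11.png

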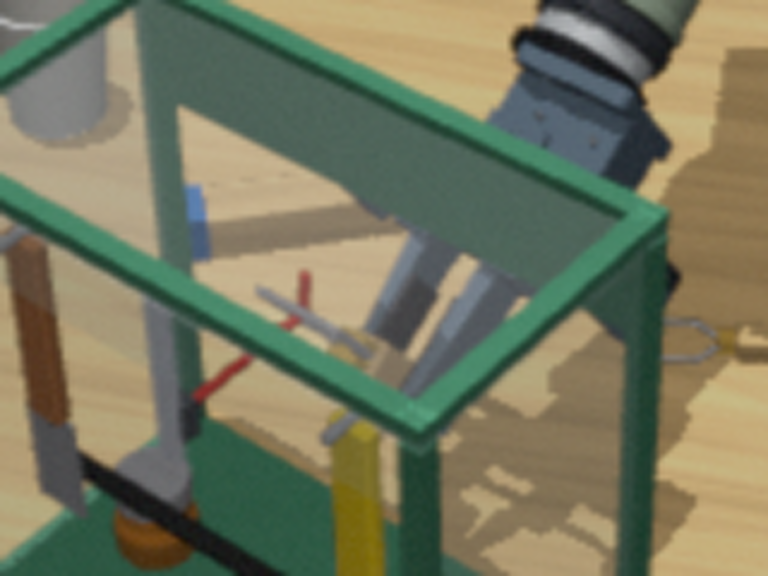

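Request:
drive_tool --plan '[-0.09,0,-0.13,0,0,0,0.5,-0.18,0,-0.22,0,0,0,0.5,-0.18,0,-0.22,0,0,0,0.5,-0.18,0,-0.22,0,0,0,0.5]'

```text
clock: 20.02
eef_pos: [0.6757, -0.0657, 0.0944]
eef_rot: [0.866, -0.181, 0.456, 0.095]
contact_force: [6.8, -1.8, 2.8]
finger_gap: 0.26
```

```bash
python3 -c "
from go import *
fl()
im,d=grab_frame('top'); cv2.imwrite('pics/t12.png',cv2.resize(im[120:240,240:400],None,fx=4.8,fy=4.8,interpolation=cv2.INTER_CUBIC)[:,:,::-1])
m=(im[...,0].astype(int)-np.maximum(im[...,1],im[...,2]))>35; v,u=np.nonzero(m[140:190,300:335]); print('top red lowest',v.max()+140,[(u[v==r].mean()+300).round(1) for r in (v.max()-1,v.max())])
im,d=grab_frame('scene'); m=(im[...,0].astype(int)-np.maximum(im[...,1],im[...,2]))>35; v,u=np.nonzero(m[270:300,280:305]); print('scene red top',v.min()+270,u[v<v.min()+5].mean()+280)
fl()
"
```

```text
clock 20.025 bar [0.0663 0.0004 0.212 ] tilt 55.5 yaw -0.0 q [ 0.11  0.4   2.26  3.98  0.59 -2.  ] F [ 6.81 -1.81  2.82] M [-0.01 -0.08 -0.04] gap 23.7
F locker x,y,z [6.96 1.06 2.82]
top red lowest 182 [np.float64(312.0), np.float64(312.5)]
scene red top 276 293.07142857142856
clock 20.125 bar [0.0663 0.0004 0.212 ] tilt 55.5 yaw -0.0 q [ 0.11  0.4   2.26  3.98  0.59 -2.  ] F [ 6.59 -2.63  1.95] M [ 0.03 -0.13 -0.07] gap 24.2
F locker x,y,z [7.09 0.22 1.95]
```

Request:
drive_tool --plan '[-0.12,0,-0.16,0,0,0,0.5,-0.25,0,-0.3,0,0,0,0.5,-0.25,0,-0.3,0,0,0,0.5,-0.25,0,-0.3,0,0,0,0.5]'

```text
clock: 20.62
eef_pos: [0.6735, -0.0646, 0.0957]
eef_rot: [0.866, -0.181, 0.457, 0.095]
contact_force: [6.5, -2.9, 2.6]
finger_gap: 0.261
```

```bash
python3 -c "
from go import *
fl()
im,d=grab_frame('scene'); m=(im[...,0].astype(int)-np.maximum(im[...,1],im[...,2]))>35; v,u=np.nonzero(m[270:300,280:305]); print('scene red top',v.min()+270,u[v<v.min()+5].mean()+280)
fl()
im,d=grab_frame('wrist'); cv2.imwrite('pics/w12.png',im[:,:,::-1])
fl()
"
```

```text
clock 20.625 bar [0.0634 0.0004 0.2134] tilt 55.7 yaw -0.1 q [ 0.12  0.39  2.27  3.98  0.59 -2.  ] F [ 6.54 -2.91  2.61] M [ 0.02 -0.14 -0.07] gap 23.8
F locker x,y,z [ 7.15 -0.05  2.61]
scene red top 276 293.25
clock 20.675 bar [0.0635 0.0004 0.2134] tilt 55.7 yaw -0.1 q [ 0.12  0.39  2.27  3.98  0.59 -2.  ] F [ 6.76 -3.45  1.73] M [-0.01 -0.21 -0.06] gap 24.0
F locker x,y,z [ 7.58 -0.46  1.73]
clock 20.725 bar [0.0634 0.0004 0.2133] tilt 55.7 yaw -0.1 q [ 0.12  0.39  2.27  3.98  0.59 -2.  ] F [ 6.86 -3.16  2.78] M [-0.09 -0.18 -0.09] gap 23.5
F locker x,y,z [ 7.55 -0.15  2.78]
```

View pics/w12.png

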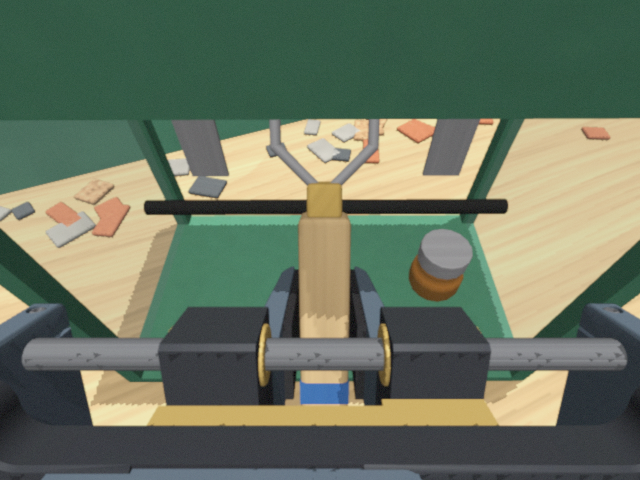

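Request:
drive_tool --plan '[-0.14,0,-0.02,0,0,0,0.5,-0.28,0,-0.05,0,0,0,0.5,-0.42,0,-0.07,0,0,0,0.5,-0.42,0,-0.07,0,0,0,0.5,-0.42,0,-0.07,0,0,0,0.5]'

```text
clock: 21.35
eef_pos: [0.6732, -0.0644, 0.0958]
eef_rot: [0.864, -0.182, 0.461, 0.096]
contact_force: [7.2, -3.9, 4.4]
finger_gap: 0.263
```

```bash
python3 -c "
from go import *
fl()
im,d=grab_frame('scene'); m=(im[...,0].astype(int)-np.maximum(im[...,1],im[...,2]))>35; v,u=np.nonzero(m[270:300,280:305]); print('scene red top',v.min()+270,u[v<v.min()+5].mean()+280)
fl()
im,d=grab_frame('top')
m=(im[...,0].astype(int)-np.maximum(im[...,1],im[...,2]))>35; v,u=np.nonzero(m[140:195,300:335]); print('top red lowest',v.max()+140)
fl()
"
```

```text
clock 21.35 bar [0.0622 0.0004 0.2137] tilt 56.1 yaw -0.3 q [ 0.12  0.4   2.28  3.97  0.61 -1.98] F [ 7.19 -3.95  4.41] M [-0.25 -0.71 -0.12] gap 24.0
F locker x,y,z [ 8.17 -0.74  4.41]
scene red top 276 293.5
clock 21.4 bar [0.0622 0.0004 0.2137] tilt 56.1 yaw -0.3 q [ 0.12  0.4   2.28  3.97  0.61 -1.98] F [ 6.83 -3.65  4.9 ] M [-0.26 -0.73 -0.11] gap 23.8
F locker x,y,z [ 7.71 -0.61  4.9 ]
top red lowest 183
clock 21.45 bar [0.0622 0.0004 0.2137] tilt 56.1 yaw -0.3 q [ 0.12  0.4   2.27  3.97  0.61 -1.98] F [ 6.87 -3.82  5.33] M [-0.27 -0.69 -0.13] gap 24.0
F locker x,y,z [ 7.82 -0.76  5.33]
```

```bash
python3 - <<'E'
s=open('go.py').read()
s=s.replace("def bar(p,Rr):\n    X=p+Rr.apply([.113,0,-.0432])","BE=-3.9\ndef bar(p,Rr):\n    b=np.radians(BE); X=p+Rr.apply([.1135*np.cos(b),0,-.0432-.1135*np.sin(b)])").replace("ax=Rr.as_matrix()[:,0];","ax=Rr.apply([np.cos(b),0,-np.sin(b)]);").replace("np.radians(s[2]),0.,by","np.radians(s[2]),np.radians(BE),by")
open('go.py','w').write(s)
E
python3 - <<'E'
from go import *
way([(.0775,.2095,52.2,4)],hold=2)
S=[list(get_obs()["q"])]
for w,t in [((.078,.2105),52.2),((.08,.2105),65),((.08,.2105),75),((.08,.2105),86)]:
    P,Rt=tpose(*w,np.radians(t),np.radians(-3.9)); print(w,t,[(s.round(2).tolist(),(P-Rt.apply([0,0,.371])).round(2)) for s in ik(P,Rt,S)])
E
```

```text
clock 21.45 bar [0.0687 0.0004 0.2096] tilt 52.2 yaw -0.3 q [ 0.12  0.4   2.27  3.97  0.61 -1.98] F [ 6.87 -3.82  5.33] M [-0.27 -0.69 -0.13] gap 24.0
6
[0.12, 0.04, 0.18, 0.0, -0.0, -0.003, 0.5, 0.24, 0.05, 0.37, 0.0, -0.0, -0.003, 0.5, 0.36, 0.06, 0.55, 0.0, -0.0, -0.003, 0.5, 0.48, 0.07, 0.73, 0.0, -0.0, -0.003, 0.5, 0.48, 0.07, 0.73, 0.0, -0.0, -0.003, 0.5, 0.48, 0.07, 0.73, 0.0, -0.0, -0.003, 0.5]
(0.078, 0.2105) 52.2 [([0.11, 0.4, 2.26, 3.97, 0.59, -1.99], array([0.4 , 0.05, 0.3 ]))]
(0.08, 0.2105) 65 [([0.12, 0.57, 2.33, 3.74, 1.0, -1.71], array([0.39, 0.06, 0.23]))]
(0.08, 0.2105) 75 [([0.12, 0.73, 2.35, 3.68, 1.32, -1.6], array([0.39, 0.06, 0.16]))]
(0.08, 0.2105) 86 [([0.1, 0.89, 2.31, 3.65, 1.62, -1.54], array([0.41, 0.05, 0.1 ]))]
```

Request:
drive_tool --plan '[0.12,0,0.18,0,0,0,0.5,0.24,0,0.37,0,0,0,0.5,0.36,0,0.55,0,0,0,0.5,0.48,0,0.73,0,0,0,0.5,0.48,0,0.73,0,0,0,0.5,0.48,0,0.73,0,0,0,0.5]'

```text
clock: 22.2
eef_pos: [0.6812, -0.0678, 0.0959]
eef_rot: [0.864, -0.181, 0.461, 0.096]
contact_force: [1.8, -0.6, 4.0]
finger_gap: 0.261
```

Run:
```python
from go import *
fl()
way([(.080,.2115,53,2),(.080,.2115,65,6)])
im,d=grab_frame('scene'); m=(im[...,0].astype(int)-np.maximum(im[...,1],im[...,2]))>35; v,u=np.nonzero(m[270:300,280:305]); print('scene red top',v.min()+270,u[v<v.min()+5].mean()+280)
```

```text
clock 22.2 bar [0.0774 0.0004 0.2097] tilt 52.2 yaw -0.3 q [ 0.11  0.4   2.26  3.97  0.6  -1.99] F [ 1.75 -0.56  4.  ] M [-0.21 -0.45 -0.01] gap 23.8
F locker x,y,z [1.83 0.18 4.  ]
clock 22.2 bar [0.0774 0.0004 0.2097] tilt 52.2 yaw -0.3 q [ 0.11  0.4   2.26  3.97  0.6  -1.99] F [ 1.75 -0.56  4.  ] M [-0.21 -0.45 -0.01] gap 23.8
8
[0.17, 0.05, 0.13, 0.0, 0.007, -0.003, 0.5, 0.34, 0.07, 0.27, 0.0, 0.013, -0.003, 0.5, 0.48, 0.07, 0.66, 0.0, 0.048, -0.003, 0.5, 0.63, 0.07, 1.05, 0.001, 0.083, -0.003, 0.5, 0.79, 0.07, 1.43, 0.001, 0.118, -0.003, 0.5, 0.97, 0.07, 1.8, 0.001, 0.153, -0.003, 0.5, 1.16, 0.07, 2.17, 0.001, 0.188, -0.003, 0.5, 1.36, 0.07, 2.53, 0.001, 0.223, -0.003, 0.5]
scene red top 278 291.0
```

Request:
drive_tool --plan '[0.17,0.03,0.13,0,0.007,0,0.5,0.34,0.05,0.27,0,0.013,0,0.5,0.48,0.05,0.66,0,0.048,0,0.5,0.63,0.05,1.05,0,0.083,0,0.5,0.79,0.05,1.43,0,0.118,0,0.5,0.97,0.05,1.8,0,0.153,0,0.5,1.16,0.05,2.17,0,0.188,0,0.5,1.36,0.05,2.53,0,0.223,0,0.5]'

```text
clock: 23.25
eef_pos: [0.7063, -0.0798, 0.0915]
eef_rot: [0.808, -0.17, 0.553, 0.115]
contact_force: [-0.1, -0.5, 0.5]
finger_gap: 0.267
```

Run:
```python
from go import *
fl()
way([(.080,.2115,76,6)],hold=1)
```

```text
clock 23.25 bar [ 0.0795 -0.0005  0.2099] tilt 64.9 yaw -0.3 q [ 0.12  0.57  2.33  3.74  1.   -1.71] F [-0.13 -0.52  0.45] M [ 0.15  0.24 -0.1 ] gap 24.4
F locker x,y,z [ 0.08 -0.53  0.45]
clock 23.25 bar [ 0.0795 -0.0005  0.2099] tilt 64.9 yaw -0.3 q [ 0.12  0.57  2.33  3.74  1.   -1.71] F [-0.13 -0.52  0.45] M [ 0.15  0.24 -0.1 ] gap 24.4
7
[0.15, 0.01, 0.36, 0.002, 0.032, -0.002, 0.5, 0.31, 0.0, 0.72, 0.002, 0.065, -0.002, 0.5, 0.48, -0.01, 1.08, 0.002, 0.097, -0.002, 0.5, 0.67, -0.01, 1.43, 0.002, 0.129, -0.002, 0.5, 0.86, -0.02, 1.77, 0.002, 0.162, -0.002, 0.5, 1.07, -0.03, 2.11, 0.002, 0.194, -0.002, 0.5, 1.07, -0.03, 2.11, 0.002, 0.194, -0.002, 0.5]
```

Request:
drive_tool --plan '[0.15,0,0.36,0,0.032,0,0.5,0.31,0,0.72,0,0.065,0,0.5,0.48,0,1.08,0,0.097,0,0.5,0.67,0,1.43,0,0.129,0,0.5,0.86,0,1.77,0,0.162,0,0.5,1.07,0,2.11,0,0.194,0,0.5,1.07,0,2.11,0,0.194,0,0.5]'

```text
clock: 24.12
eef_pos: [0.7273, -0.0895, 0.092]
eef_rot: [0.751, -0.158, 0.627, 0.132]
contact_force: [-0.6, 0.5, 0.5]
finger_gap: 0.26
```

Run:
```python
from go import *
fl()
way([(.080,.2115,84,5)],hold=1)
im,d=grab_frame("scene"); cv2.imwrite("pics/s14.png",im[:,:,::-1])
im,d=grab_frame("wrist"); cv2.imwrite("pics/w14.png",im[:,:,::-1])
```

```text
clock 24.125 bar [ 0.08   -0.0007  0.2098] tilt 75.8 yaw -0.2 q [ 0.12  0.74  2.35  3.68  1.35 -1.6 ] F [-0.58  0.47  0.5 ] M [ 0.2   0.19 -0.02] gap 23.7
F locker x,y,z [-0.72  0.2   0.5 ]
clock 24.125 bar [ 0.08   -0.0007  0.2098] tilt 75.8 yaw -0.2 q [ 0.12  0.74  2.35  3.68  1.35 -1.6 ] F [-0.58  0.47  0.5 ] M [ 0.2   0.19 -0.02] gap 23.7
6
[0.14, -0.02, 0.32, 0.003, 0.029, -0.001, 0.5, 0.29, -0.03, 0.63, 0.003, 0.057, -0.001, 0.5, 0.45, -0.05, 0.94, 0.003, 0.086, -0.001, 0.5, 0.61, -0.06, 1.24, 0.003, 0.114, -0.001, 0.5, 0.79, -0.08, 1.55, 0.003, 0.143, -0.001, 0.5, 0.79, -0.08, 1.55, 0.003, 0.143, -0.001, 0.5]
```

View pics/s14.png

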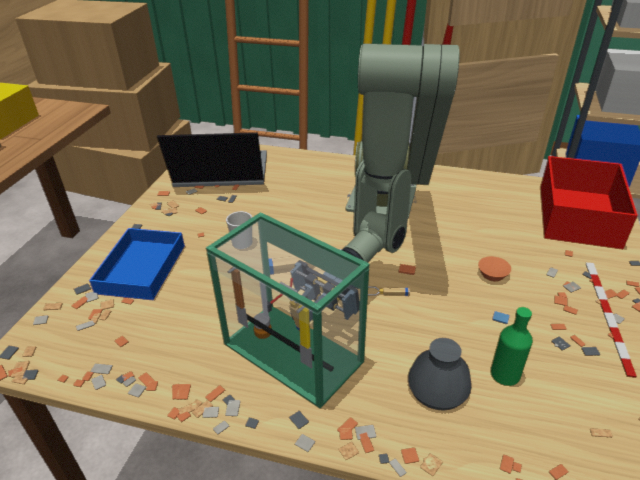

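View pics/w14.png

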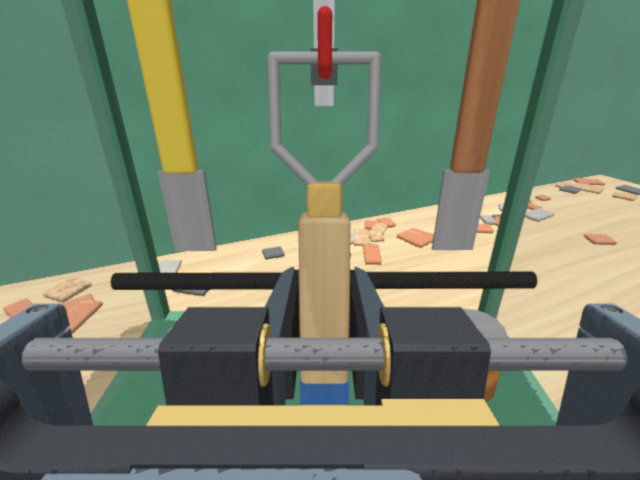

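Request:
drive_tool --plan '[0.14,0,0.32,0,0.029,0,0.5,0.29,0,0.63,0,0.057,0,0.5,0.45,0,0.94,0,0.086,0,0.5,0.61,0,1.24,0,0.114,0,0.5,0.79,0,1.55,0,0.143,0,0.5,0.79,0,1.55,0,0.143,0,0.5]'

```text
clock: 24.98
eef_pos: [0.7422, -0.0963, 0.0958]
eef_rot: [0.706, -0.148, 0.678, 0.142]
contact_force: [-0.3, -0.0, -1.1]
finger_gap: 0.263
```

Run:
```python
from go import *
fl()
way([(.081,.2115,88,3),(.081,.2095,88,2)],hold=2)
im,d=grab_frame("wrist"); cv2.imwrite("pics/w15.png",im[:,:,::-1]); c=cal("wrist")
p,Rr,o=pose()
for uv in [(300,57),(350,57),(324,30),(324,240),(324,215),(324,290)]:
    X=unproj(c,float(uv[0]),float(uv[1]),float(d[uv[1],uv[0]])); l=X-[LK[0],LK[1],0]; cc,s=np.cos(LK[2]),np.sin(LK[2]); print(uv,"locker",np.round([cc*l[0]+s*l[1],-s*l[0]+cc*l[1],l[2]],4),"tool",Rr.inv().apply(X-p).round(4))
im,d=grab_frame("scene"); cv2.imwrite("pics/s15.png",cv2.resize(im[200:420,190:450],None,fx=2.7,fy=2.7,interpolation=cv2.INTER_CUBIC)[:,:,::-1])
```

```text
clock 24.975 bar [ 0.0802 -0.0009  0.2103] tilt 83.8 yaw -0.3 q [ 0.1   0.86  2.32  3.66  1.57 -1.55] F [-0.34 -0.01 -1.14] M [ 0.35  0.61 -0.02] gap 24.0
F locker x,y,z [-0.31 -0.14 -1.14]
clock 24.975 bar [ 0.0802 -0.0009  0.2103] tilt 83.8 yaw -0.3 q [ 0.1   0.86  2.32  3.66  1.57 -1.55] F [-0.34 -0.01 -1.14] M [ 0.35  0.61 -0.02] gap 24.0
7
[0.13, -0.04, 0.3, 0.003, 0.025, -0.0, 0.5, 0.27, -0.07, 0.6, 0.003, 0.049, -0.0, 0.5, 0.41, -0.1, 0.9, 0.003, 0.074, -0.0, 0.5, 0.31, -0.1, 0.9, 0.003, 0.074, -0.0, 0.5, 0.21, -0.1, 0.91, 0.003, 0.074, -0.0, 0.5, 0.21, -0.1, 0.91, 0.003, 0.074, -0.0, 0.5, 0.21, -0.1, 0.91, 0.003, 0.074, -0.0, 0.5]
(300, 57) locker [0.0774 0.0089 0.2101] tool [ 0.1125 -0.0098 -0.0382]
(350, 57) locker [ 0.0758 -0.0123  0.2099] tool [ 0.1122  0.0114 -0.0397]
(324, 30) locker [ 0.0665 -0.0013  0.2181] tool [ 0.12    0.0004 -0.0494]
(324, 240) locker [ 0.0594 -0.0012  0.1339] tool [ 0.0356  0.0004 -0.0531]
(324, 215) locker [ 0.0649 -0.0012  0.144 ] tool [ 0.0459  0.0004 -0.048 ]
(324, 290) locker [ 0.0562 -0.0011  0.1106] tool [ 0.0122  0.0003 -0.0554]
```

View pics/w15.png

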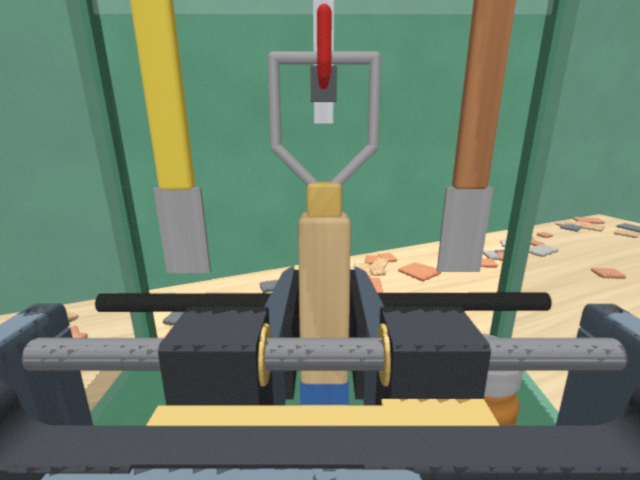

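View pics/s15.png

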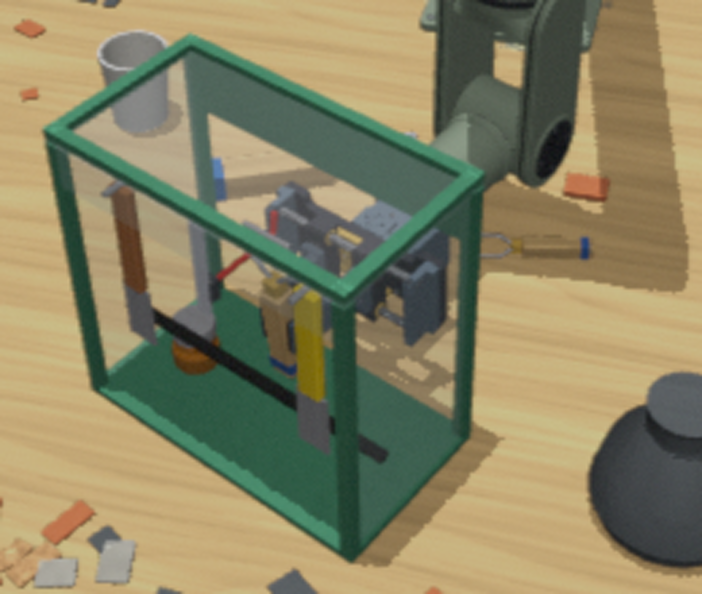

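Request:
drive_tool --plan '[-0.08,-0.05,0,0,0,0,0.5,-0.16,-0.1,0,0,0,0,0.5,-0.16,-0.1,0,0,0,0,0.5]'

```text
clock: 25.45
eef_pos: [0.7426, -0.0952, 0.0955]
eef_rot: [0.705, -0.148, 0.679, 0.142]
contact_force: [0.4, -0.3, 0.5]
finger_gap: 0.261
```

Run:
```python
from go import *
fl(); grab_frame("top"); fl()
```

```text
clock 25.45 bar [7.99e-02 1.00e-04 2.10e-01] tilt 83.9 yaw -0.6 q [ 0.1   0.86  2.32  3.66  1.57 -1.55] F [ 0.37 -0.3   0.52] M [ 0.29  0.48 -0.05] gap 23.8
F locker x,y,z [ 0.46 -0.13  0.52]
clock 25.5 bar [7.990e-02 1.000e-04 2.099e-01] tilt 83.9 yaw -0.6 q [ 0.1   0.86  2.32  3.66  1.57 -1.55] F [-0.84  0.66 -0.99] M [ 0.32  0.47 -0.08] gap 23.7
F locker x,y,z [-1.03  0.27 -0.99]
```

Request:
drive_tool --plan '[-0.1,0,0,0,0,0,0.5,-0.1,0,0,0,0,0,0.5]'

```text
clock: 25.75
eef_pos: [0.7427, -0.0953, 0.0952]
eef_rot: [0.705, -0.148, 0.679, 0.142]
contact_force: [-0.8, 0.1, 1.0]
finger_gap: 0.262
```

Run:
```python
from go import *
fl(); grab_frame("top"); fl()
```

```text
clock 25.75 bar [7.980e-02 1.000e-04 2.097e-01] tilt 84.0 yaw -0.8 q [ 0.1   0.86  2.32  3.66  1.57 -1.55] F [-0.75  0.06  1.04] M [ 0.18  0.09 -0.07] gap 23.9
F locker x,y,z [-0.71 -0.24  1.04]
clock 25.8 bar [7.980e-02 1.000e-04 2.097e-01] tilt 84.0 yaw -0.8 q [ 0.1   0.86  2.32  3.66  1.57 -1.55] F [-0.04 -0.27  2.43] M [ 0.15  0.1  -0.13] gap 23.7
F locker x,y,z [ 0.08 -0.26  2.43]
```

Hook carries it now (Fz up by ~2.5 N from the carried state). Release slowly with a small opening, then more.

Request:
drive_tool --plan '[0,0,0,0,0,0,2.5,0,0,0,0,0,0,2.7,0,0,0,0,0,0,3,0,0,0,0,0,0,3,0,0,0,0,0,0,3.5,0,0,0,0,0,0,4,0,0,0,0,0,0,4.5]'

```text
clock: 26.68
eef_pos: [0.7427, -0.0953, 0.0952]
eef_rot: [0.705, -0.148, 0.679, 0.142]
contact_force: [0.3, -0.5, 0.1]
finger_gap: 0.49
```

Run:
```python
from go import *
fl()
im,d=grab_frame("wrist"); cv2.imwrite("pics/w16.png",im[:,:,::-1]); c=cal("wrist"); p,Rr,o=pose()
for uv in [(300,57),(350,57),(324,240),(324,215),(324,290)]:
    X=unproj(c,float(uv[0]),float(uv[1]),float(d[uv[1],uv[0]])); l=X-[LK[0],LK[1],0]; cc,s=np.cos(LK[2]),np.sin(LK[2]); print(uv,"locker",np.round([cc*l[0]+s*l[1],-s*l[0]+cc*l[1],l[2]],4))
```

```text
clock 26.675 bar [7.980e-02 1.000e-04 2.097e-01] tilt 84.0 yaw -0.9 q [ 0.1   0.86  2.32  3.66  1.57 -1.55] F [ 0.32 -0.46  0.13] M [0.2  0.5  0.03] gap 44.7
F locker x,y,z [ 0.48 -0.29  0.13]
(300, 57) locker [0.0766 0.0098 0.209 ]
(350, 57) locker [ 0.0766 -0.0114  0.2089]
(324, 240) locker [ 6.820e-02 -1.000e-04  1.298e-01]
(324, 215) locker [ 0.0712 -0.0002  0.1412]
(324, 290) locker [ 6.89e-02 -1.00e-04  1.03e-01]
```

View pics/w16.png

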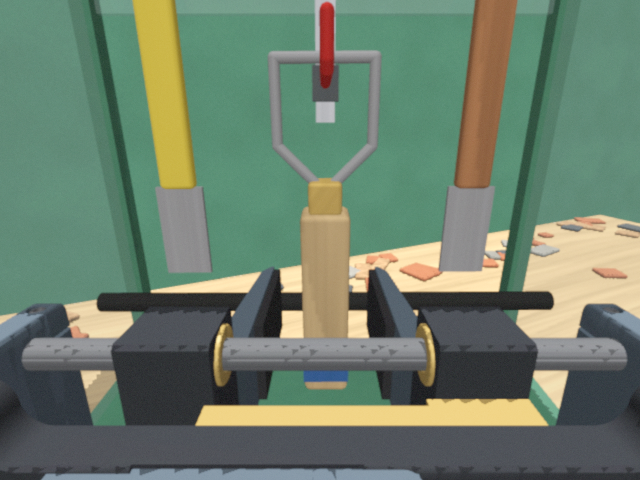

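Run:
```python
from go import *
p,Rr,o=pose(); S=[list(o["q"])]
for b in (.03,.06,.09,.12,.15):
    print(b,[s.round(2).tolist() for s in ik(p-Rr.apply([0,0,b]),Rr,S)],[s.round(2).tolist() for s in ik(p-Rr.apply([0,0,b])+[0,0,.03],Rr,S)])
```

```text
0.03 [[0.14, 0.87, 2.38, 3.7, 1.63, -1.51]] [[0.14, 0.79, 2.38, 3.7, 1.56, -1.55]]
0.06 [[0.19, 0.88, 2.44, 3.75, 1.68, -1.47]] [[0.19, 0.8, 2.44, 3.74, 1.62, -1.51]]
0.09 [[0.24, 0.9, 2.5, 3.81, 1.74, -1.41]] [[0.24, 0.81, 2.5, 3.8, 1.67, -1.47]]
0.12 [[0.3, 0.92, 2.56, 3.87, 1.78, -1.35]] [[0.3, 0.82, 2.56, 3.86, 1.72, -1.41]]
0.15 [[0.37, 0.95, 2.61, 3.96, 1.83, -1.27]] []
```

Request:
drive_tool --plan '[0,0,-0.8,0,0,0,4.5,0,0,-2,0,0,0,4.5,0,0,-3.5,0,0,0,4.5,0,0,-5.2,0,0,0,4.5,0,0,-7,0,0,0,4.5,0,0,-9,0,0,0,4.5,0,0,-10.5,0,0,0,4.5,0,0,-10.5,0,0,0,4.5]'

```text
clock: 27.72
eef_pos: [0.646, -0.052, 0.0986]
eef_rot: [0.705, -0.147, 0.679, 0.142]
contact_force: [-0.3, -0.2, 0.8]
finger_gap: 0.494
```

```bash
cat > fin.py <<'E'
from go import *
import sys
k=sys.argv[1]
fl()
im,d=grab_frame("wrist"); cv2.imwrite(f"pics/w{k}.png",im[:,:,::-1]); np.save(f"pics/w{k}d.npy",d); c=cal("wrist")
L=[]
for uv in [(u,v) for u in range(280,370,1) for v in range(40,330,2)]:
    dd=float(d[uv[1],uv[0]])
    if dd<=0: continue
    X=unproj(c,float(uv[0]),float(uv[1]),dd); l=X-[LK[0],LK[1],0]; cc,s=np.cos(LK[2]),np.sin(LK[2]); L.append([cc*l[0]+s*l[1],-s*l[0]+cc*l[1],l[2]])
L=np.array(L); 
H=L[(abs(L[:,1])<.012)&(L[:,0]>.04)&(L[:,0]<.1)&(L[:,2]<.14)&(L[:,2]>.02)]
print("handle face pts",len(H), "fit dx/dz",np.polyfit(H[:,2],H[:,0],1) if len(H)>10 else None,"z range",H[:,2].min() if len(H) else None,"y",H[:,1].mean() if len(H) else None)
B=L[(abs(L[:,1])<.025)&(L[:,0]>.06)&(L[:,0]<.1)&(L[:,2]>.195)&(L[:,2]<.225)&(abs(L[:,1])>.006)]; print("bar pts",len(B),B.mean(0) if len(B) else None)
im,d=grab_frame('scene'); m=(im[...,0].astype(int)-np.maximum(im[...,1],im[...,2]))>35; v,u=np.nonzero(m[270:300,280:305]); print('scene red top',v.min()+270,u[v<v.min()+5].mean()+280)
cv2.imwrite(f"pics/s{k}.png",im[:,:,::-1])
E
python3 fin.py 17
```

```text
clock 27.725 bar [-0.0259  0.0012  0.2131] tilt 83.9 yaw -0.0 q [ 0.27  0.91  2.53  3.84  1.76 -1.38] F [-0.27 -0.17  0.83] M [0.26 0.52 0.  ] gap 45.0
F locker x,y,z [-0.18 -0.27  0.83]
handle face pts 1723 fit dx/dz [0.02606672 0.06348618] z range 0.041404782040730455 y -0.0006430092707483262
bar pts 329 [ 0.07765152 -0.00040736  0.20631121]
scene red top 278 291.0
```

View pics/w17.png

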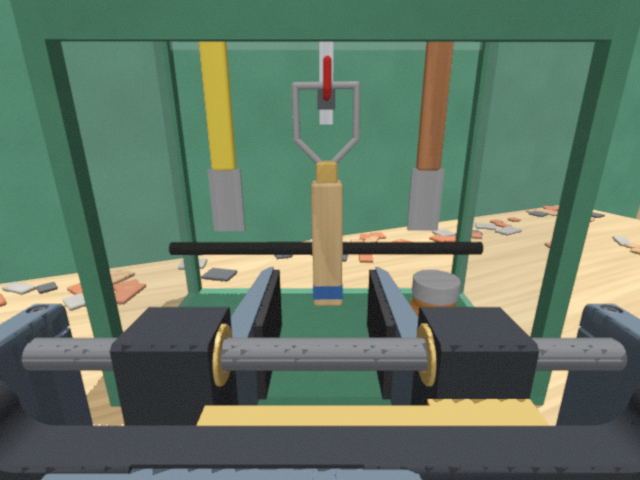

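View pics/s17.png

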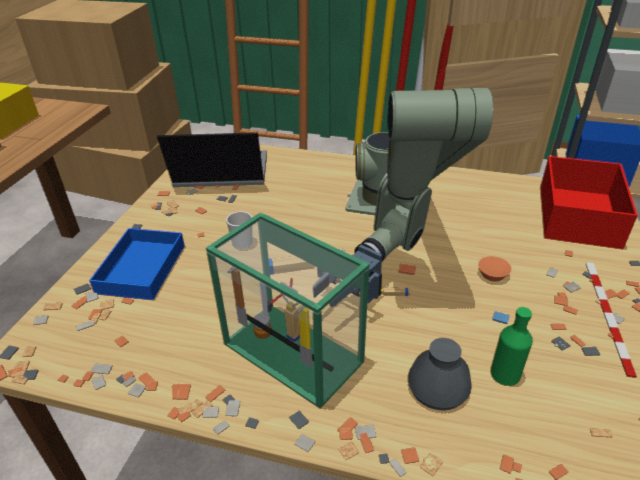

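Request:
drive_tool --plan '[0,0,0,0,0,0,4.5,0,0,0,0,0,0,4.5,0,0,0,0,0,0,4.5,0,0,0,0,0,0,4.5,0,0,0,0,0,0,4.5,0,0,0,0,0,0,4.5,0,0,0,0,0,0,4.5,0,0,0,0,0,0,4.5]'

```text
clock: 28.82
eef_pos: [0.6469, -0.0527, 0.0991]
eef_rot: [0.704, -0.148, 0.679, 0.142]
contact_force: [0.3, 0.2, 0.1]
finger_gap: 0.491
```

```bash
python3 fin.py 18
python3 - <<'E'
from go import *
a=None
for i in range(4):
    im,d=grab_frame("wrist"); z=im[60:320,280:370].astype(int)
    if a is not None: print("diff",np.abs(z-a).mean().round(2))
    a=z
t0=cv2.imread("pics/top0.png").astype(int); im,d=grab_frame("top"); D=np.abs(im[:,:,::-1].astype(int)-t0).max(-1)
for n,(u,v) in {"jug":(188,190),"flask":(134,215),"cup":(426,334),"pot":(143,348),"sherd_a":(233,331),"sherd_b":(138,284),"tray":(509,263),"tin":(348,205),"small":(248,290)}.items(): print(n,np.median(D[v-18:v+18,u-18:u+18]),(D[v-18:v+18,u-18:u+18]>40).mean().round(3))
E
```

```text
clock 28.825 bar [-0.025   0.0008  0.2135] tilt 84.0 yaw -1.0 q [ 0.27  0.91  2.53  3.84  1.76 -1.38] F [0.25 0.23 0.11] M [ 0.26  0.51 -0.03] gap 44.8
F locker x,y,z [0.14 0.31 0.11]
handle face pts 1660 fit dx/dz [-0.01317115  0.07126766] z range 0.040306951184590566 y -0.0008516636788121529
bar pts 313 [ 0.07708371 -0.00107957  0.20619952]
scene red top 278 291.0
diff 1.87
diff 2.05
diff 2.08
jug 4.0 0.0
flask 6.0 0.0
cup 10.0 0.0
pot 56.0 0.673
sherd_a 90.0 0.981
sherd_b 47.0 0.64
tray 10.0 0.0
tin 6.0 0.0
small 66.0 0.654
```

```bash
python3 - <<'E'
from go import *
im,d=grab_frame("top"); cv2.imwrite("pics/t18.png",im[:,:,::-1])
E
for i in 1 2 3; do python3 fin.py 19 | grep fit; done
```

```text
handle face pts 1794 fit dx/dz [0.01025544 0.06655047] z range 0.04037851871644653 y -0.00013225480864582586
handle face pts 1774 fit dx/dz [0.00729053 0.06699841] z range 0.040373913167780086 y -0.00027545976336705705
handle face pts 1724 fit dx/dz [0.00419927 0.06745421] z range 0.03988511244298241 y -0.0006116335891936915
```

View pics/t18.png

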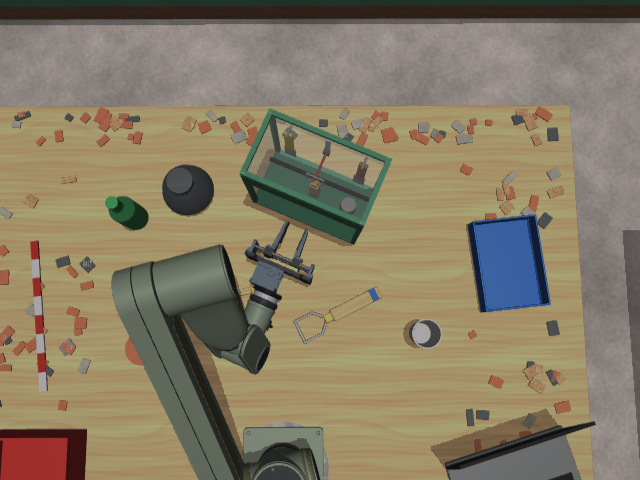

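```bash
python3 -c "
from go import *
fl(); print(close_job())"
```

```text
clock 29.525 bar [-0.025   0.0008  0.2135] tilt 84.0 yaw -0.9 q [ 0.27  0.91  2.53  3.84  1.76 -1.38] F [ 0.44 -0.19 -0.11] M [ 0.29  0.47 -0.07] gap 45.5
F locker x,y,z [ 0.48  0.   -0.11]
the job is handed in; nothing more can be done
None
```

The scraper is hanging on the red hook and the job was handed in at 29.5 s, with no verdict given. I gripped the handle, carried it under the lip, tipped the loop over the hook and lowered it. Then I drew it back, eased off, stood it nearly upright, let go and backed out.

**Draw:** The hook gave about 8 mm, judged from a pull of about 7.9 N and from how far its tip moved in the scene camera. It stayed above 6 mm for more than a second. That is a little short of the centimetre asked for, because the handle had begun to turn in the grip.

**Last checks:**
- The bar sits at about x 0.077, y -0.001, z 0.206 m of the locker, behind the upturned tip.
- The scraper hangs within about 1.5° of vertical, with only a tiny, dying swing.
- The hook tip is back at its starting pixel, and the fingers are open and clear with no contact force.
- Jug, flask, cup, tray and tin look unchanged from above. The arm hid the pot base and both sherds in the final top view, so I could not compare those, though nothing was felt to touch them.

**What disagreed:**
- The reported TCP lies about 4 cm beyond the real finger ends. My first closing was therefore empty, above the handle. I found this from the depth pictures and corrected for it.
- During the draw the scraper turned about 4° in the grip. I allowed for that when letting it down.

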